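# Clamp a printed bracket in the toolmaker's vise with the hex key

## Robot

A 6-joint arm with a two-finger parallel gripper is mounted at the origin on the work surface. World frame = base frame: x ahead of the robot, y to its left, z up, the work surface at z = 0. Lengths are in mm, angles in rad, forces in N, time in s.
With the tool pointing down it reaches from about 275 to 725 mm from the base axis. Payload 15.9 kg.
Tool frame: the origin (TCP) lies at the very end of the fingers, on their centre line; the grasp point (between the pads) lies 19 mm behind it; z points along the fingers, y is the direction in which the jaws open and shut (so a half turn about z gives the same grasp; the last joint's range is limited). The gripper opens to 85 mm and grips with 20 to 120 N. Pads are 22 mm wide; open, the fingers measure 114 mm over their backs; the gripper's body (76 mm by 85 mm) begins 54 mm behind the grasp point. The pads swing forward as they close: fully open they stand 13 mm farther back than shut.
Start: joints at [-1.229, 0.213, -0.034, 1.323, 0, 1.571], TCP at [167.585, -471.063, 202.806] pointing down, gripper open.
Joint ranges: [-2.98, 2.98], [-0.74, 1.72], [-1.14, 1.35], [-2.1, 2.04], [-1.57, 1.44], [-3.14, 3.14]. Speed limits (rad/s): [1.89, 1.89, 2.39, 2.57, 3.14, 3.14].

## Interface

Orientations are given as a unit quaternion [w, x, y, z].
In Python, from station import bot gives the robot as it stands.
- The arm moves only by the tool step_arm, never from a script. Its argument "moves" is a list of rows, each a list of 3 entries, a list of its own where there are three numbers: the shift along the world's x, y, z in cm, then the turn, a rotation vector about the world's x, y, z in rad, then the opening, from 0 (shut) to 1 (fully open). In form: [[[x, y, z], [wx, wy, wz], claw], ...]. A call has 1 to 5 rows; each row shifts and turns the commanded pose from where the row before left it; what a row does not reach is not made up. A row lasts 1/10 s, in which the tool goes at most 50 mm and 8.59 degrees, less where a joint would pass 70% of its speed; a pose out of reach is approached as far as the arm can. A call is refused whole if a number of a shift passes 5 or a number of a turn 0.15, either way. A call with a gripper value outside its range is refused whole. The fingers move at their own pace and stop on an object; "squeeze" is the grip in N (left out, the last holds). Time passes only in rows, so rows that do not move let the fingers close. It gives the time, the measured TCP pose, the force and the opening at its end, in the units of the state.
- bot.get_state(): the state, without advancing time (a new reading comes with each control period).
- bot.grab_frame(name): name is "scene" or "top" or "wrist"; returns a dict with "frame" (384x512x3 uint8, red, green, blue), "vfov" (degrees; the focal length in pixels is half the picture's height over the tangent of half this angle, whatever the lens; pixels are square), "cx", "cy" (the principal point, pixels), "cam_to_world" (4x4, takes a point from camera to world coordinates). Camera axes: x right, y down, z forward; pixel columns grow to the right and rows downward; lengths in mm; the calibration is good to about 2 mm. The wrist camera is an equidistant fisheye: a pixel r from the principal point sees the ray r / f radians off the axis. A picture is of the moment at which its call begins. There is no depth.
- bot.hand_in(): hands the job in, once; it reports no verdict.
The state is a dict: "time_s": time; "joint_positions": joint angles; "joint_velocities": joint speeds; "effort": joint torques, N m; "eef_pos": TCP position; "eef_rot": TCP orientation; "contact_force": force on the tool from outside, world axes, zero at the start; "wrist_torque": the same for the moment, N m; "width": finger opening in mm.
Only numpy, scipy, OpenCV 4.12 (cv2) and the standard library are available. Lean on these libraries where they do the work, as an engineer would, in place of code of your own. Each camera call takes 0.05 s, during which the arm holds its last target.

## Task

Clamp the printed bracket in the toolmaker's vise: take the largest hex key from the rack, feel for the recessed socket of the screw in the sloping back of the sliding jaw, and turn it clockwise, regripping the key as often as needed, until it stops and the bracket is held fast on the bed. Then put the key back in its hole in the rack. Leave the other keys and tools where they are.

Things in the scene. Friction and masses are not known exactly. Their poses are not given: they have to be found in the camera images.
- key_grip (a point): Centre of the handle of the largest of three straight hex keys, the one that fits. Black plastic handle, 28 mm square, 76 mm long, below it a steel hex blade, 10 mm across flats. The point is on the axis, 38 mm above the handle's underside. z points from tip to handle, x and y square to the handle's flats; two of the blade's flats face along x. 0.10 to 0.17 kg. Starts hanging upright in the rack.
- key_tip (a point): Tip of that key's blade, on its axis, 108 mm below key_grip; same axes. The blade is 70 mm long, its end only slightly bevelled. It has about 5 degrees of play either way in the screw's socket and 0.5 mm sideways.
- bore_mouth (a point): Mouth of the round bore, 14.5 mm wide, in the middle of the sloping back of the vise's sliding jaw (the side nearer the robot). z points out of the bore along the screw's axis, which leans 35 degrees from vertical towards the jaw's rear; y runs across the vise. The slope is 58 mm long and as wide as the jaw (100 mm).
- screw_face (a point): Centre of the face of the screw's head, 18 mm down the bore; same axes as bore_mouth (fixed to the jaw, they do not turn with the screw). Here opens a hex socket, 10.6 mm across flats, 12 mm deep, so the key drops 12 mm when it finds it. How the hexagon is turned differs each time and is not given.
- vise: Steel screwless toolmaker's vise, fixed to the desk: bed 230 x 100 mm, 40 mm high; fixed jaw 83 mm high at its far (+x) end. Origin under the middle of the bed, x along the bed from sliding to fixed jaw, z up. The key stays in the screw's socket when let go, sagging about 6 degrees.
- jaw: Sliding jaw, 80 mm high over the desk; frame of the vise, shifted along x by its travel, 2.5 mm per turn of the screw. The screw tightens clockwise seen from the handle: it runs lightly (0.2 N m) for half a turn or so, grows a little stiffer (0.35 N m) as the jaw squeezes the bracket, and stops dead when that is clamped, 3.6 to 4.7 rad from its start. It stays where it is left.
- bracket: Grey printed bracket with two ears, 30 mm thick (between the jaws), 64 mm wide, 64 mm high, 0.11 kg, loose. Origin in the middle of its underside, which stands on the bed 40 mm above the desk, between the open jaws with 1.5 mm of play or less.
- hole0 (a point): Centre, at the top face (90 mm over the desk), of one of three 15 mm square holes, flared at the mouth, through the 18 mm top board of the plywood key rack, 60 x 210 mm, fixed to the desk. The holes stand in a row 65 mm apart along this frame's y; z up. A key hangs with its handle's underside on the board; its hole is the one under it at the start.
- hole1 (a point): The middle hole of the rack, as hole0.
- hole2 (a point): The third hole of the rack, as hole0.
- mid_grip (a point): Centre of the handle of the middle-sized key (8 mm hex, handle 24 mm square, 70 mm long, top 160 mm over the desk), hanging in the rack. Bystander.
- small_grip (a point): Centre of the handle of the smallest key (6 mm hex, handle 20 mm square, 64 mm long), hanging in the rack. Bystander.
- scraper_mid (a point): Middle of a plastic print scraper lying on the desk, 135 x 40 mm, 9 mm high. Bystander.
- cutters_mid (a point): Near the pivot of flush cutters lying on the desk, about 130 x 50 mm, 11 mm high. Bystander.
Things that resemble listed ones, but are neither listed nor needed, are in the scene too. Leave any orange look-alike of the bracket alone. Leave any pink look-alike of the part that bears key_grip alone.

How it is judged:
By the outcome, as a careful person would: the job done as asked, in the order asked, and still so for the second after the job is handed in, with the robot touching nothing.
It also fails if it takes over 72 s, if anything falls off the work surface, if the arm or the gripper's body presses on something with over 40 N, if the wrist force passes 120 N, or if a joint passes its speed limit or range.

## Working session

There is one attempt and no reset: what is moved stays moved. The work goes in short steps, Python scripts to look and compute and a tool call to move; the robot and the scene stay as the last step left them, time stands still between calls to the robot, and variables do not carry over. Pictures are saved under pics/ and viewed, and the job is handed in when it is done.

Besides the shell and the picture viewer there is one more tool, called after "Request:" by a JSON object that holds its "api" and its "payload". step_arm: Moves the arm, as the interface text tells. Its arguments: {"type":"object","properties":{"moves":{"type":"array","items":{"type":"array"}},"squeeze":{"type":"number"}},"required":["moves"]}

```bash
ls; mkdir -p pics; cat > h.py <<'E'
import numpy as np, cv2
from station import bot
from scipy.spatial.transform import Rotation as R
def snap(n,fn):
    f=bot.grab_frame(n); cv2.imwrite('pics/'+fn+'.png',cv2.cvtColor(f['frame'],cv2.COLOR_RGB2BGR))
    np.savez('pics/'+fn+'.npz',**f); return f
def load(fn): return dict(np.load('pics/'+fn+'.npz'))
def ray(f,u,v,fish=False):
    h=f['frame'].shape[0]; fl=h/2/np.tan(np.radians(float(f['vfov']))/2)
    x=(u-f['cx']);y=(v-f['cy'])
    if fish:
        r=np.hypot(x,y)+1e-9; t=r/fl; d=np.array([x/r*np.sin(t),y/r*np.sin(t),np.cos(t)])
    else: d=np.array([x/fl,y/fl,1.])
    T=f['cam_to_world']; d=T[:3,:3]@d; return T[:3,3],d/np.linalg.norm(d)
def onz(f,u,v,z,fish=False):
    o,d=ray(f,u,v,fish); return o+d*(z-o[2])/d[2]
def proj(f,p,fish=False):
    h=f['frame'].shape[0]; fl=h/2/np.tan(np.radians(float(f['vfov']))/2)
    c=np.linalg.inv(f['cam_to_world'])@np.r_[p,1]; c=c[:3]
    if fish:
        t=np.arctan2(np.hypot(c[0],c[1]),c[2]); a=np.arctan2(c[1],c[0]); return np.array([f['cx']+fl*t*np.cos(a),f['cy']+fl*t*np.sin(a)])
    return np.array([f['cx']+fl*c[0]/c[2],f['cy']+fl*c[1]/c[2]])
def tri(rs):
    A=np.zeros((3,3));b=np.zeros(3)
    for o,d in rs:
        P=np.eye(3)-np.outer(d,d);A+=P;b+=P@o
    p=np.linalg.solve(A,b); return p,[np.linalg.norm((np.eye(3)-np.outer(d,d))@(p-o)) for o,d in rs]
def rot():
    return R.from_quat(np.roll(bot.get_state()['eef_rot'],-1))
E
python3 - <<'E'
from h import *
for n in ['scene','top','wrist']:
    f=snap(n,n+'0'); print(n,f['vfov'],f['cx'],f['cy'],np.round(f['cam_to_world'],3).tolist())
print(bot.get_state())
E
```

```text
pics
scene 47.73656974895475 250.04450740957083 190.76634644477343 [[-0.653, 0.642, -0.402, 967.534], [0.757, 0.548, -0.356, 384.311], [-0.008, -0.537, -0.844, 958.56], [0.0, 0.0, 0.0, 1.0]]
top 44.03664629690532 252.23422282565522 189.78000573671378 [[0.0, -0.998, 0.067, 439.603], [-1.0, -0.001, -0.004, 25.506], [0.004, -0.067, -0.998, 1540.211], [0.0, 0.0, 0.0, 1.0]]
wrist 65.70646984690485 256.84076745048316 190.0542515752182 [[0.335, -0.892, -0.302, 245.967], [-0.942, -0.318, -0.107, -443.743], [-0.0, 0.32, -0.947, 374.87], [0.0, 0.0, 0.0, 1.0]]
{'time_s': 0.15, 'joint_positions': array([-1.22900922e+00,  2.13319675e-01, -3.48593913e-02,  1.32345755e+00,
        3.38782810e-06,  1.57082173e+00]), 'joint_velocities': array([ 0.00122839, -0.00289143,  0.0033141 ,  0.00062235,  0.00126527,
       -0.00041231]), 'effort': array([-2.91989469e-03, -6.86401391e+01,  4.87251127e+01,  1.30381543e-02,
       -2.95745549e-04, -2.24432654e-05]), 'eef_pos': array([ 167.50355608, -470.84425991,  202.41363213]), 'eef_rot': array([-4.14310841e-04,  9.85435273e-01,  1.70050421e-01, -6.97869214e-05]), 'contact_force': array([-0.65264369,  0.13331474, -0.12029417]), 'wrist_torque': array([-0.01122312,  0.02767111,  0.0073901 ]), 'width': 85.40277797492966}
```

View pics/scene0.png

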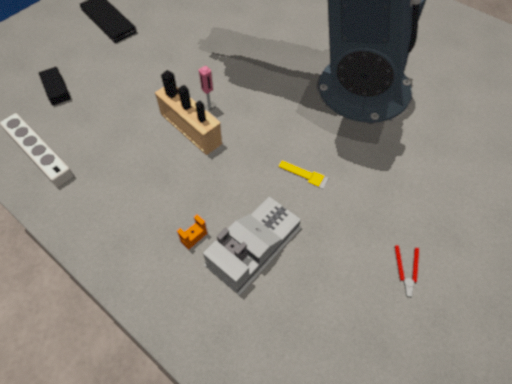

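View pics/top0.png

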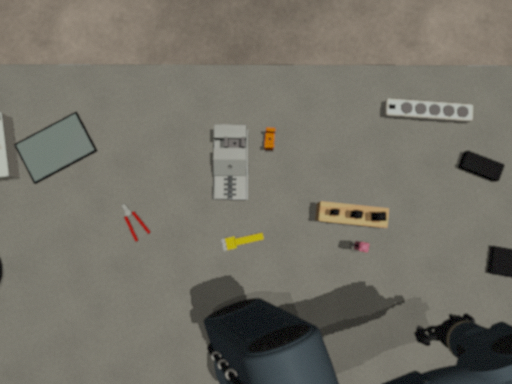

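View pics/wrist0.png

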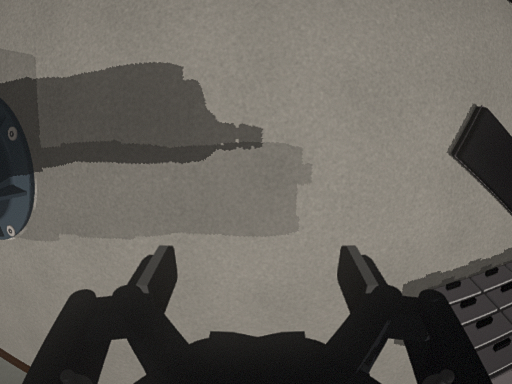

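```bash
python3 - <<'E'
from h import *
f=load('top0');g=load('scene0')
a=cv2.resize(f['frame'][110:260,195:400],None,fx=3.9,fy=3.9,interpolation=cv2.INTER_CUBIC)
cv2.imwrite('pics/z1.png',a[...,::-1])
a=cv2.resize(g['frame'][60:300,150:310],None,fx=2.5*2,fy=2.5*2,interpolation=cv2.INTER_CUBIC)
cv2.imwrite('pics/z2a.png',a[:500,:,::-1][:500]); cv2.imwrite('pics/z2b.png',a[650:,:,::-1])
for u,v,z in [(377,216,166),(356,215,160),(333,212,150),(320,202,90),(389,207,90),(387,227,90),(319,221,90),(230,126,83),(214,199,40),(247,199,40),(213,175,40)]: print(u,v,onz(f,u,v,z).round(0))
for u,v,z in [(168,73,166),(184,88,160),(200,103,150)]: print(u,v,onz(g,u,v,z).round(0))
E
```

```text
377 216 [ 456. -341.  166.]
356 215 [ 458. -281.  160.]
333 212 [ 467. -216.  150.]
320 202 [ 499. -187.   90.]
389 207 [ 484. -398.   90.]
387 227 [ 423. -391.   90.]
319 221 [ 441. -183.   90.]
230 126 [735.  89.  83.]
214 199 [510. 141.  40.]
247 199 [511.  37.  40.]
213 175 [587. 144.  40.]
168 73 [ 453. -353.  166.]
184 88 [ 460. -287.  160.]
200 103 [ 465. -226.  150.]
```

View pics/z1.png

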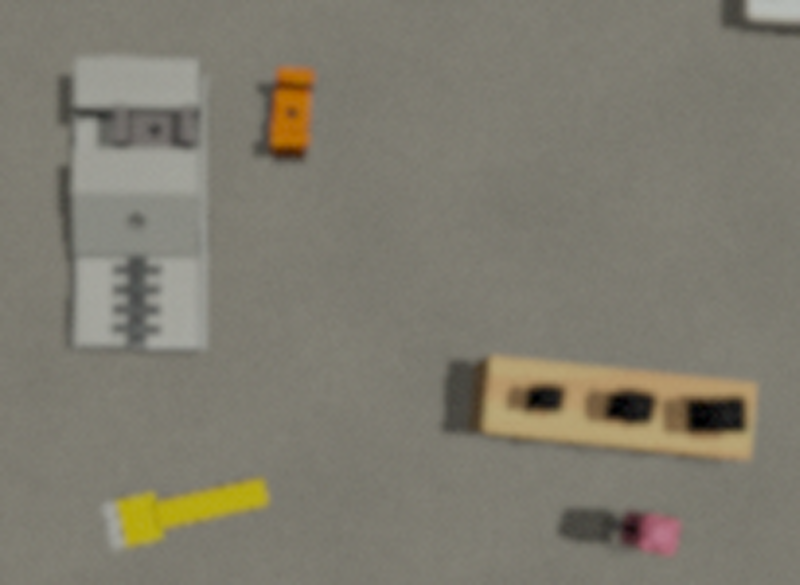

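View pics/z2a.png

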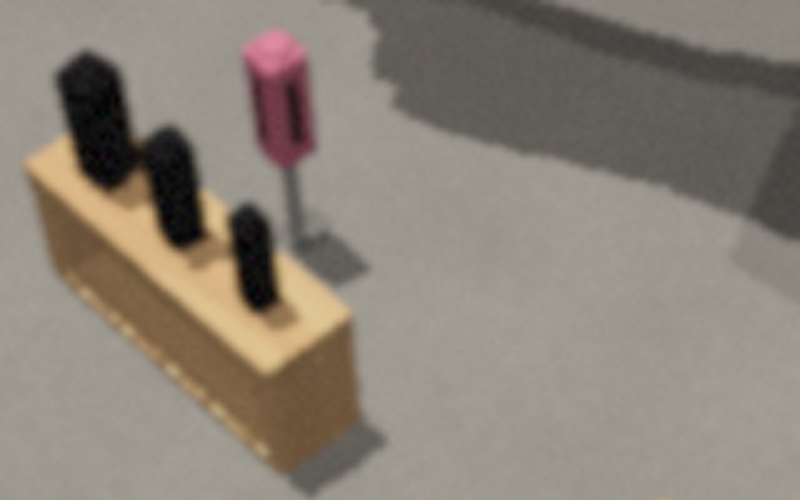

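View pics/z2b.png

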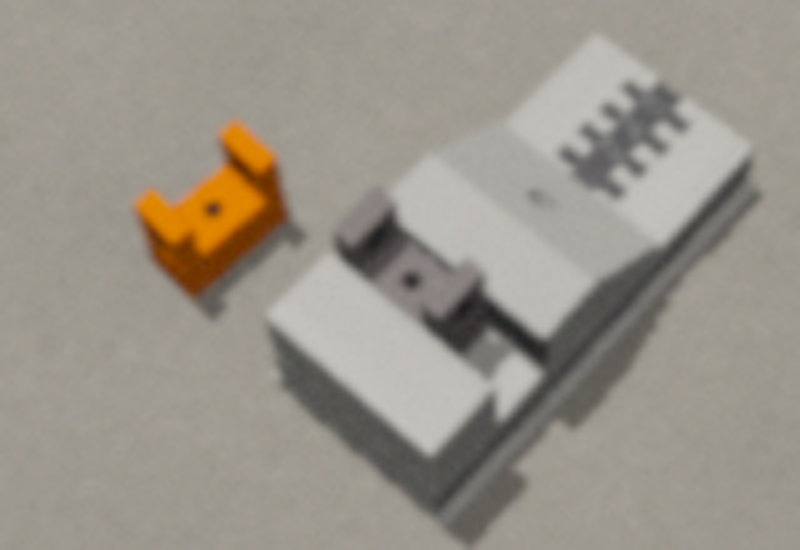

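Request:
{"api": "step_arm", "payload": {"moves": [[[3,1,3],[0,0,0.15],1],[[4,1.5,2],[0,0,0.15],1],[[4,2,2],[0,0,0.15],1],[[4,2,2],[0,0,0.15],1],[[4,2,2],[0,0,0.15],1]]}}

```text
time_s: 0.65
eef_pos: [358.9, -384.9, 313.5]
eef_rot: [-0.0, 0.853, 0.522, -0.0]
contact_force: [1.1, -0.4, -0.3]
width: 85.4
```

```bash
python3 - <<'E'
from h import *
s=bot.get_state();print(s['joint_positions'].round(3),s['eef_pos'].round(1),s['time_s'])
E
```

```text
[-0.82   0.287  0.342  1.626 -0.     1.224] [ 358.9 -384.9  313.5] 0.65
```

Request:
{"api": "step_arm", "payload": {"moves": [[[2,1,2],[0,0,0.15],1],[[2,1,1],[0,0,0.15],1],[[1,1,0],[0,0,0.15],1],[[0,0,0],[0,0,0.15],1],[[0,0,0],[0,0,0.15],1]]}}

```text
time_s: 1.15
eef_pos: [408.0, -355.7, 342.5]
eef_rot: [-0.0, 0.602, 0.798, 0.0]
contact_force: [-0.1, 0.4, 0.6]
width: 85.2
```

Request:
{"api": "step_arm", "payload": {"moves": [[[0,0,0],[0,0,0.15],1],[[0,0,0],[0,0,0.15],1],[[0,0,0],[0,0,0.15],1],[[0,0,0],[0,0,0.15],1],[[0,0,0],[0,0,0.15],1]]}}

```text
time_s: 1.65
eef_pos: [407.5, -356.0, 342.6]
eef_rot: [-0.0, 0.268, 0.963, 0.0]
contact_force: [-0.2, -0.4, 1.1]
width: 85.3
```

```bash
python3 - <<'E'
from h import *
s=bot.get_state();print(s['joint_positions'].round(3),s['eef_pos'].round(1),s['time_s'],rot().as_matrix().round(3))
f=snap('wrist','w1')
E
```

```text
[-0.718  0.342  0.494  1.723  0.    -0.174] [ 407.5 -356.   342.6] 1.65 [[-0.856  0.517 -0.   ]
 [ 0.517  0.856  0.   ]
 [ 0.     0.    -1.   ]]
```

View pics/w1.png

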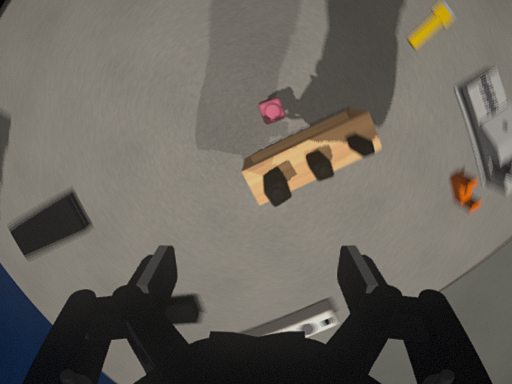

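```bash
python3 - <<'E'
from h import *
f=load('w1'); print(f['cam_to_world'].round(2))
a=cv2.resize(f['frame'][80:230,220:400],None,fx=4.4,fy=4,interpolation=cv2.INTER_CUBIC)
a=cv2.resize(f['frame'][80:230,220:400],None,fx=4,fy=4,interpolation=cv2.INTER_CUBIC)
cv2.imwrite('pics/z3.png',a[...,::-1])
E
```

```text
[[ 5.2000e-01  8.1000e-01  2.7000e-01  3.3780e+02]
 [ 8.6000e-01 -4.9000e-01 -1.7000e-01 -3.1388e+02]
 [-0.0000e+00  3.2000e-01 -9.5000e-01  5.1510e+02]
 [ 0.0000e+00  0.0000e+00  0.0000e+00  1.0000e+00]]
```

View pics/z3.png

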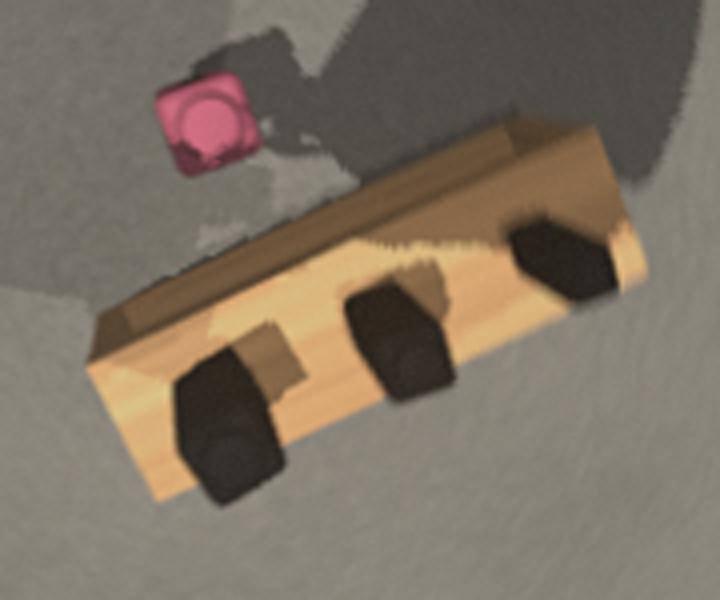

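```bash
python3 - <<'E'
from h import *
f=load('w1')
g=lambda x,y,z: onz(f,220+x/4,80+y/4,z,True)
C=[g(88,362,90),g(160,502,90),g(648,275,90),g(598,127,90)]
for c in C: print(c.round(1))
m=sum(C)/4; print('ctr',m.round(1)); e=(C[2]+C[3]-C[0]-C[1])/2; print(np.linalg.norm(e),np.degrees(np.arctan2(e[1],e[0])), [np.linalg.norm(C[1]-C[0]),np.linalg.norm(C[2]-C[3])])
e/=np.linalg.norm(e)
for k in(-65,0,65): print('hole',(m+k*e).round(1))
print('tops',g(230,455,166),g(408,358,160))
E
```

```text
[ 423.2 -391.3   90. ]
[ 484.7 -397.1   90. ]
[ 502.9 -188.8   90. ]
[ 442.2 -181.8   90. ]
ctr [ 463.2 -289.8   90. ]
209.76168135229676 84.91685955321297 [np.float64(61.73894708596005), np.float64(61.095173543093196)]
hole [ 457.5 -354.5   90. ]
hole [ 463.2 -289.8   90. ]
hole [ 469. -225.   90.]
tops [ 456.19457416 -355.48783932  166.        ] [ 459.40597584 -292.09500103  160.        ]
```

Request:
{"api": "step_arm", "payload": {"moves": [[[2,0,0],[0,0,0.15],1],[[2,0,0],[0,0,0.15],1],[[1,0.1,0],[0,0,0.15],1],[[0,0,0],[0,0,0.15],1],[[0,0,0],[0,0,0.15],1]]}}

```text
time_s: 2.2
eef_pos: [457.9, -355.0, 342.3]
eef_rot: [-0.0, -0.102, 0.995, 0.0]
contact_force: [-0.0, 0.1, 1.3]
width: 85.3
```

Request:
{"api": "step_arm", "payload": {"moves": [[[0,0,-2],[0,0,0.15],1],[[0,0,-2],[0,0,0.15],1],[[0,0,-2],[0,0,0.15],1],[[0,0,-2],[0,0,0.15],1],[[0,0,-2],[0,0,0.15],1]]}}

```text
time_s: 2.7
eef_pos: [457.4, -354.9, 241.8]
eef_rot: [-0.0, -0.459, 0.889, 0.0]
contact_force: [0.2, -0.1, -0.2]
width: 85.6
```

Request:
{"api": "step_arm", "payload": {"moves": [[[0,0,0],[0,0,0.15],1],[[0,0,0],[0,0,0.15],1],[[0,0,0],[0,0,0.15],1],[[0,0,0],[0,0,0.07],1]]}}

```text
time_s: 3.1
eef_pos: [457.5, -355.0, 242.5]
eef_rot: [-0.0, -0.672, 0.741, 0.0]
contact_force: [0.1, -1.5, 0.4]
width: 85.7
```

```bash
python3 - <<'E'
from h import *
s=bot.get_state();print(s['joint_positions'].round(3),s['eef_pos'].round(1),s['time_s'],rot().as_matrix().round(3))
f=snap('wrist','w2')
E
```

```text
[-0.66   0.384  0.298  1.485  0.    -2.133] [ 457.5 -355.   242.5] 3.1 [[-0.098 -0.995 -0.   ]
 [-0.995  0.098  0.   ]
 [-0.     0.    -1.   ]]
```

View pics/w2.png

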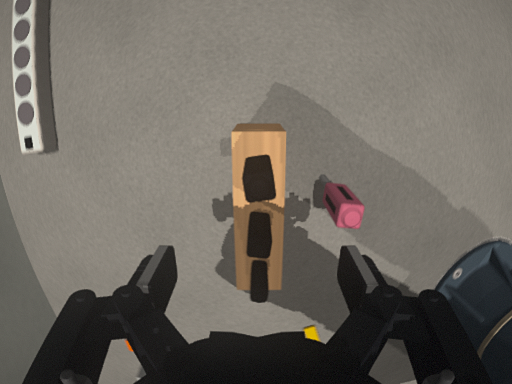

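```bash
python3 - <<'E'
from h import *
f=load('w2'); print(f['cam_to_world'][:3,3])
a=f['frame'][110:310,210:310]; a=np.clip(a.astype(float)*2.2,0,255).astype('uint8')
a=cv2.resize(a,None,fx=3,fy=3,interpolation=cv2.INTER_CUBIC)
a2=f['frame'][140:210,225:295]; a2=np.clip(a2.astype(float)*3,0,255).astype('uint8')
a2=cv2.resize(a2,None,fx=7,fy=7,interpolation=cv2.INTER_CUBIC)
c=np.zeros((600,800,3),'uint8');c[:600,:300]=a;c[:490,305:795]=a2
cv2.imwrite('pics/z4.png',c[...,::-1])
E
```

```text
[ 450.23049361 -437.53551153  415.02097093]
```

View pics/z4.png

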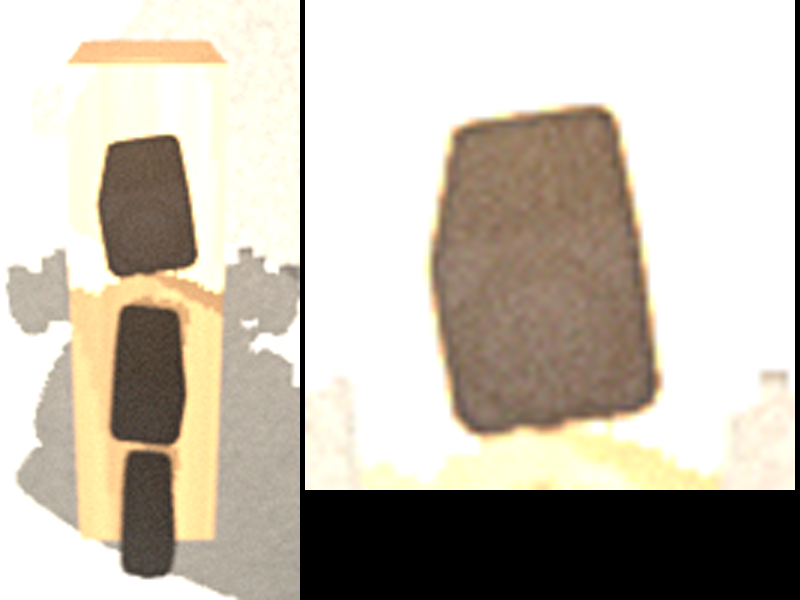

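```bash
python3 - <<'E'
from h import *
f=load('w2')
g=lambda x,y,z: onz(f,225+(x-305)/7,140+y/7,z,True)
P=[g(435,258,166),g(465,432,166),g(656,402,166)]
for p in P: print(p.round(1))
print('ctr',(P[0]+P[2])/2); d=P[2]-P[1]; print(np.linalg.norm(d),np.degrees(np.arctan2(d[1],d[0])));d=P[1]-P[0]; print(np.linalg.norm(d),np.degrees(np.arctan2(d[1],d[0])))
Q=[g(453,125,90),g(608,105,90)]
print('bottom far edge',Q); d=Q[1]-Q[0]; print(np.degrees(np.arctan2(d[1],d[0])))
R_=[onz(f,233,131,90,True),onz(f,285.5,131,90,True)]; print(R_)
E
```

```text
[ 468.7 -367.1  166. ]
[ 467.5 -343.7  166. ]
[ 442.8 -345.3  166. ]
ctr [ 455.78609495 -356.20732937  166.        ]
24.73450331172933 -176.117078383548
23.44717716936331 93.00718823796521
bottom far edge [array([ 469.0911269 , -367.28995597,   90.        ]), array([ 444.16885449, -368.12487745,   90.        ])]
-178.0812506996965
[array([ 480.2428537 , -398.92795269,   90.        ]), array([ 422.88921001, -393.34544377,   90.        ])]
```

Request:
{"api": "step_arm", "payload": {"moves": [[[-0.1,-0.1,-3],[0,0,0.13],1],[[0,0,-4],[0,0,0],1],[[0,0,-3.3],[0,0,0],1],[[0,0,-3],[0,0,0],1],[[0,0,0],[0,0,0],1]]}}

```text
time_s: 3.65
eef_pos: [454.5, -354.5, 106.1]
eef_rot: [0.0, 0.716, -0.698, -0.003]
contact_force: [-0.8, 1.2, 0.7]
width: 85.2
```

Request:
{"api": "step_arm", "payload": {"moves": [[[0,0,0],[0,0,0],0],[[0,0,0],[0,0,0],0],[[0,0,0],[0,0,0],0],[[0,0,0],[0,0,0],0],[[0,0,0],[0,0,0],0]], "squeeze": 60}}

```text
time_s: 4.15
eef_pos: [456.9, -356.5, 111.0]
eef_rot: [0.0, 0.717, -0.697, 0.001]
contact_force: [-3.2, 0.1, 9.9]
width: 26.9
```

```bash
python3 - <<'E'
from h import *
s=bot.get_state();print(s['joint_positions'].round(3),s['eef_pos'].round(1),s['time_s'],s['width'],s['contact_force'],s['wrist_torque'],rot().as_matrix().round(3))
f=snap('wrist','w3')
E
```

```text
[-0.662  0.405 -0.003  1.161 -0.    -2.262] [ 456.9 -356.5  111. ] 4.15 26.929424165680132 [-3.19223473  0.14796139  9.94935659] [ 0.09226765  0.74991554 -0.02332754] [[ 0.029 -1.     0.001]
 [-1.    -0.029 -0.001]
 [ 0.001 -0.001 -1.   ]]
```

View pics/w3.png

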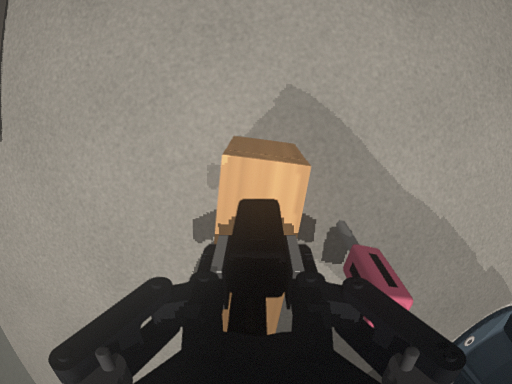

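Request:
{"api": "step_arm", "payload": {"moves": [[[0,0,1],[0,0,0],0],[[0,0,2],[0,0,0],0],[[0,0,3],[0,0,0],0],[[0,0,4],[0,0,0],0],[[0,0,4],[0,0,0],0]]}}

```text
time_s: 4.7
eef_pos: [456.2, -355.7, 252.0]
eef_rot: [-0.0, 0.717, -0.697, 0.0]
contact_force: [1.1, -0.8, -2.4]
width: 27.0
```

```bash
python3 - <<'E'
from h import *
f=snap('wrist','w4');g=snap('scene','s4');f=snap('top','t4')
s=bot.get_state();print(s['joint_positions'].round(3),s['eef_pos'].round(1),s['time_s'],s['width'],s['contact_force'],s['wrist_torque'],rot().as_matrix().round(3))
E
```

```text
[-0.662  0.383  0.322  1.505  0.    -2.262] [ 457.7 -356.8  252.9] 4.85 26.912048397882625 [ 0.20230432  0.57939668 -1.94226639] [ 0.00430566  0.02609012 -0.05203126] [[ 0.029 -1.     0.004]
 [-1.    -0.029 -0.003]
 [ 0.003 -0.004 -1.   ]]
```

View pics/w4.png

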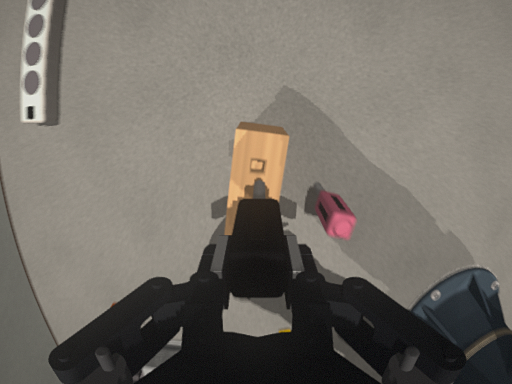

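View pics/s4.png

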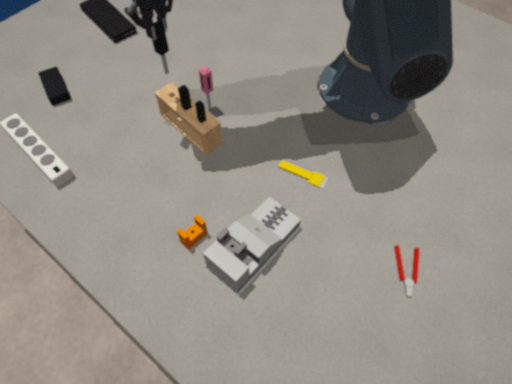

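```bash
python3 - <<'E'
from h import *
f=load('w4')
a=f['frame'][130:210,220:300]; a=np.clip(a.astype(float)*1.5,0,255).astype('uint8')
cv2.imwrite('pics/z5.png',cv2.resize(a,None,fx=7,fy=7,interpolation=cv2.INTER_CUBIC)[...,::-1])
t=load('top0');s=load('scene0')
print('bore top',onz(t,230.1,166.4,63.5)); u,v=150+540/5,60+(650+197)/5
print('bore scene',onz(s,u,v,63.5),tri([ray(t,230.1,166.4),ray(s,u,v)]))
# vise edges in scene/top
zz=lambda x,y:(195+x/3.9,110+y/3.9)
for x,y,z in [(75,348,40),(207,348,40),(72,60,83),(198,60,83),(76,192,80),(203,192,80),(76,256,47),(205,256,47)]: print(x,y,z,onz(t,*zz(x,y),z).round(1))
E
```

```text
bore top [611.44069718  89.32307987  63.5       ]
bore scene [609.47787748  89.8066635   63.5       ] (array([610.74674108,  89.85637967,  65.57286325]), [np.float64(0.7696134267851691), np.float64(0.7696134267851006)])
75 348 40 [509.8 140.1  40. ]
207 348 40 [509.8  33.1  40. ]
72 60 83 [737.1 140.5  83. ]
198 60 83 [737.2  40.3  83. ]
76 192 80 [631.8 137.   80. ]
203 192 80 [631.9  36.2  80. ]
76 256 47 [584.  139.2  47. ]
205 256 47 [584.1  34.8  47. ]
```

View pics/z5.png

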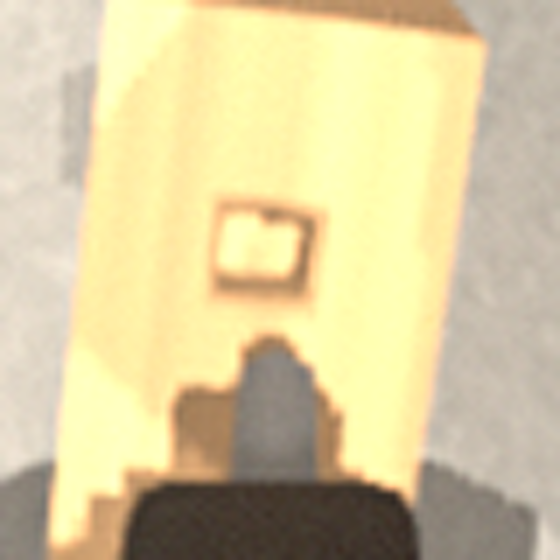

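```bash
python3 - <<'E'
from h import *
f=load('w4'); print('hole',onz(f,257.9,165.3,90,True))
s=bot.get_state(); p=s['eef_pos']
M=rot().as_matrix()
p4=np.array([457.2,-356.5,252.5])
for d in (0,91): print(d,proj(f,p4+np.array([0,0,-d]),True), ((proj(f,p4+np.array([0,0,-d]),True)-[220,130])*7).round(0))
E
```

```text
hole [ 455.81930416 -356.06880246   90.        ]
0 [256.54503061 225.7590828 ] [256. 670.]
91 [256.66549316 183.31000324] [257. 373.]
```

Request:
{"api": "step_arm", "payload": {"moves": [[[1,0.5,4],[0,0,0.14],0],[[1,3,2],[0,0,0.14],0],[[1,4,0],[0,0,0.14],0],[[0.5,4.5,0],[0,0,0.14],0],[[0.5,4.5,0],[0,0,0.14],0]]}}

```text
time_s: 5.35
eef_pos: [496.3, -189.4, 309.0]
eef_rot: [-0.0, 0.914, -0.406, -0.001]
contact_force: [1.0, -0.8, -1.0]
width: 26.9
```

Request:
{"api": "step_arm", "payload": {"moves": [[[1,4.5,0],[0,0,0.14],0],[[1,4.5,0],[0,0,0.14],0],[[1,4.5,0],[0,0,0.14],0],[[0.5,4.5,0],[0,0,0.14],0],[[0.3,4.5,0],[0,0,0.14],0]]}}

```text
time_s: 5.85
eef_pos: [534.2, 35.8, 309.0]
eef_rot: [0.0, 0.998, -0.068, -0.001]
contact_force: [1.8, -1.6, -1.4]
width: 27.2
```

Request:
{"api": "step_arm", "payload": {"moves": [[[0,4,0],[0,0,0.14],0],[[0,1.6,0],[0,-0.14,0],0],[[0,0,-2],[0,-0.14,0],0],[[0,0,-2],[0,-0.14,0],0],[[0,0,-2],[0,-0.14,0],0]]}}

```text
time_s: 6.35
eef_pos: [536.7, 88.0, 266.9]
eef_rot: [0.001, 0.979, 0.0, 0.206]
contact_force: [0.8, 0.3, -0.8]
width: 26.9
```

```bash
python3 - <<'E'
from h import *
s=bot.get_state();print(s['joint_positions'].round(3),s['eef_pos'].round(1),s['time_s'],s['width'],s['contact_force'],s['wrist_torque'],rot().as_matrix().round(3))
E
```

```text
[ 0.219 -0.095 -0.305  0.954 -0.09  -2.941] [536.7  88.  266.9] 6.35 26.904601017209515 [ 0.8458585   0.25200339 -0.80618139] [0.02514082 0.48168423 0.04231011] [[ 0.915 -0.     0.404]
 [ 0.001 -1.    -0.002]
 [ 0.404  0.002 -0.915]]
```

Request:
{"api": "step_arm", "payload": {"moves": [[[0,0,-3],[0,-0.051,0],0],[[0,0,-2],[0,0,0],0],[[0,0,0],[0,0,0],0],[[0,0,0],[0,0,0],0]]}}

```text
time_s: 6.75
eef_pos: [537.0, 87.8, 218.2]
eef_rot: [0.001, 0.973, -0.0, 0.229]
contact_force: [1.0, 0.2, -0.8]
width: 26.9
```

```bash
python3 - <<'E'
from h import *
f=snap('wrist','w5')
s=bot.get_state();p=s['eef_pos'];M=rot().as_matrix();print(s['joint_positions'].round(3),s['eef_pos'].round(1),s['time_s'],s['contact_force'],s['wrist_torque'],M.round(3))
print(proj(f,p,True),proj(f,p+91*M[:,2],True),proj(f,np.array([610.5,89.5,63.5]),True))
a=f['frame'][120:270,170:340]; a=np.clip(a.astype(float)*1.5,0,255).astype('uint8')
cv2.imwrite('pics/z6.png',cv2.resize(a,None,fx=4,fy=4,interpolation=cv2.INTER_CUBIC)[...,::-1])
E
```

```text
[ 0.227 -0.122 -0.474  0.765 -0.103 -2.938] [537.7  87.9 219. ] 6.8 [ 0.41975573  0.17997554 -1.50413404] [ 0.0589308   0.50672683 -0.01208933] [[ 0.895 -0.001  0.447]
 [ 0.    -1.    -0.002]
 [ 0.447  0.002 -0.895]]
[255.76715524 226.78982073] [256.02253722 183.83544641] [254.49222715 166.96932156]
```

View pics/w5.png

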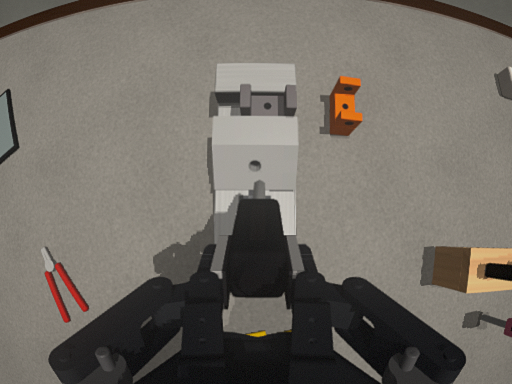

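View pics/z6.png

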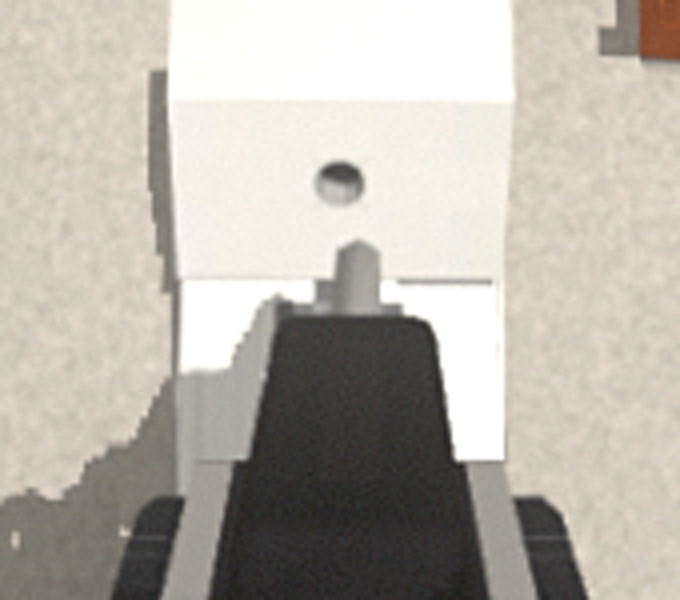

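Request:
{"api": "step_arm", "payload": {"moves": [[[0,0,0],[0,-0.08,0],0],[[0,0,0],[0,-0.069,0],0],[[0,0.2,-2.5],[0,0,0],0],[[0,0,-2.2],[0,0,0],0],[[0,0,0],[0,0,0],0]]}}

```text
time_s: 7.3
eef_pos: [536.3, 89.6, 169.2]
eef_rot: [0.001, 0.954, 0.0, 0.3]
contact_force: [0.6, 0.4, -1.8]
width: 26.9
```

```bash
cat > look.py <<'E'
from h import *
import sys
n=sys.argv[1]
f=snap('wrist',n)
s=bot.get_state();p=s['eef_pos'];M=rot().as_matrix();print(s['joint_positions'].round(3),s['eef_pos'].round(1),s['time_s'],s['contact_force'].round(1),s['wrist_torque'].round(2),M.round(3).tolist())
print(proj(f,p+91*M[:,2],True),proj(f,np.array([610.5,89.5,63.5]),True),'tip',(p+91*M[:,2]).round(1))
a=f['frame'][130:230,200:320]; a=np.clip(a.astype(float)*1.5,0,255).astype('uint8')
cv2.imwrite('pics/z%s.png'%n,cv2.resize(a,None,fx=6,fy=6,interpolation=cv2.INTER_CUBIC)[...,::-1])
E
python3 look.py w6
```

```text
[ 0.26  -0.197 -0.754  0.42  -0.151 -2.927] [537.2  89.7 171. ] 7.35 [ 0.2 -0.4 -0.4] [-0.04  0.71 -0.03] [[0.819, -0.001, 0.573], [0.001, -1.0, -0.002], [0.573, 0.002, -0.819]]
[255.96794273 183.31229421] [255.9701943  173.56067607] tip [589.4  89.5  96.4]
```

View pics/zw6.png

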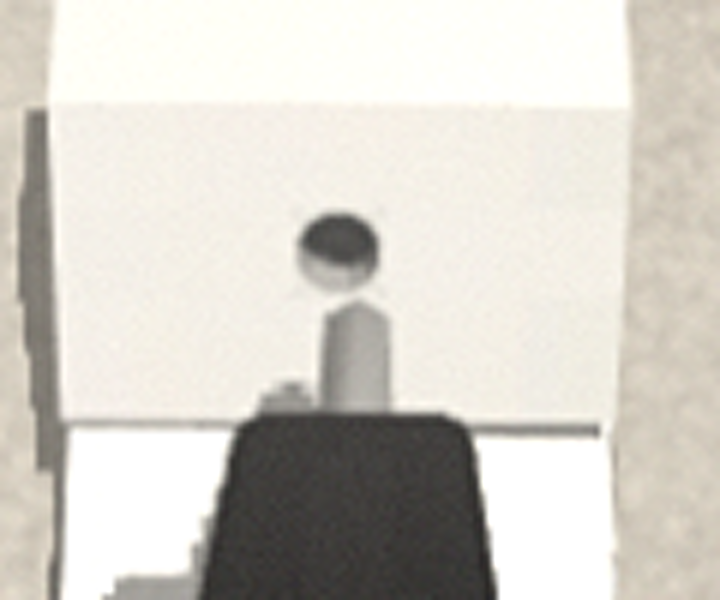

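Request:
{"api": "step_arm", "payload": {"moves": [[[0.5,0.25,-0.7],[0,0,0],0],[[0.5,0,-0.7],[0,0,0],0],[[0.43,0,-0.65],[0,0,0],0],[[0,0,0],[0,0,0],0]]}}

```text
time_s: 7.75
eef_pos: [551.6, 92.1, 149.3]
eef_rot: [0.001, 0.954, -0.0, 0.3]
contact_force: [-0.4, -0.1, -0.8]
width: 27.0
```

```bash
python3 look.py w7
```

```text
[ 0.257 -0.143 -0.771  0.349 -0.149 -2.93 ] [551.4  92.1 149.7] 7.8 [-0.1 -0.  -1.4] [-0.04  0.7  -0.06] [[0.819, -0.001, 0.573], [0.001, -1.0, -0.003], [0.573, 0.002, -0.819]]
[256.1717222  185.09665652] [258.62651738 181.8024723 ] tip [603.5  91.9  75.2]
```

View pics/zw7.png

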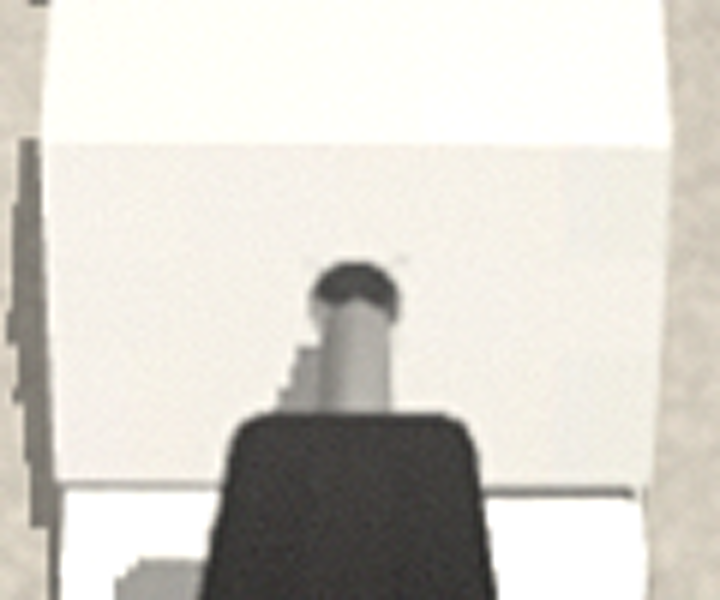

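```bash
python3 - <<'E'
from h import *
for n,p in (('w6',[537.0,89.7,170.9]),('w7',[551.4,92.1,149.6])):
    f=load(n); p=np.array(p); z=np.array([.573,0,-.819]);x=np.array([.819,0,.573])
    q=lambda P:((proj(f,P,True)-[200,130])*6).round(0)
    print(n,'tip',q(p+91*z),'far corner',q(p+91*z+5.5*x),[ (s,q(p+(91+s)*z),q(p+(91+s)*z+7.25*x)[1],q(p+(91+s)*z-7.25*x)[1]) for s in (10,14,18)])
    print('slope ends?',q(p+90*z+100*x))
E
```

```text
w6 tip [335. 321.] far corner [335. 287.] [(10, array([335., 303.]), np.float64(259.0), np.float64(346.0)), (14, array([335., 295.]), np.float64(252.0), np.float64(338.0)), (18, array([335., 288.]), np.float64(245.0), np.float64(331.0))]
slope ends? [ 335. -343.]
w7 tip [336. 331.] far corner [336. 297.] [(10, array([336., 312.]), np.float64(268.0), np.float64(355.0)), (14, array([336., 304.]), np.float64(261.0), np.float64(347.0)), (18, array([336., 297.]), np.float64(255.0), np.float64(339.0))]
slope ends? [ 336. -331.]
```

```bash
python3 - <<'E'
from h import *
o=[]
for n in ('w6','w7'):
    f=load(n); a=f['frame'][165:200,245:275]; a=np.clip(a.astype(float)*1.5,0,255).astype('uint8')
    o.append(cv2.resize(a,None,fx=13,fy=13,interpolation=cv2.INTER_CUBIC))
cv2.imwrite('pics/zz.png',np.hstack(o)[...,::-1])
E
```

```text
(no output)
```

View pics/zz.png

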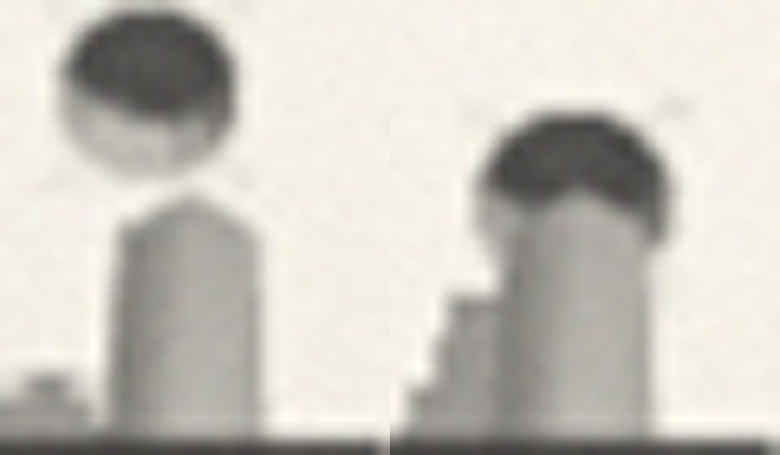

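Request:
{"api": "step_arm", "payload": {"moves": [[[0.49,0,-0.64],[0,0,0],0],[[0.46,0,-0.655],[0,0,0],0],[[0.29,0,-0.41],[0,0,0],0],[[0,0,0],[0,0,0],0]]}}

```text
time_s: 8.2
eef_pos: [563.6, 92.1, 132.3]
eef_rot: [0.001, 0.954, -0.0, 0.301]
contact_force: [-0.6, 0.4, -1.4]
width: 27.1
```

```bash
python3 look.py w8
```

```text
[ 0.249 -0.097 -0.781  0.291 -0.144 -2.937] [563.6  92.1 132.7] 8.25 [-0.6 -0.1 -1.1] [0.04 0.72 0.03] [[0.819, -0.001, 0.574], [0.001, -1.0, -0.002], [0.574, 0.002, -0.819]]
[256.12672626 184.88512343] [258.81577131 188.7363623 ] tip [615.8  91.9  58.2]
```

View pics/zw8.png

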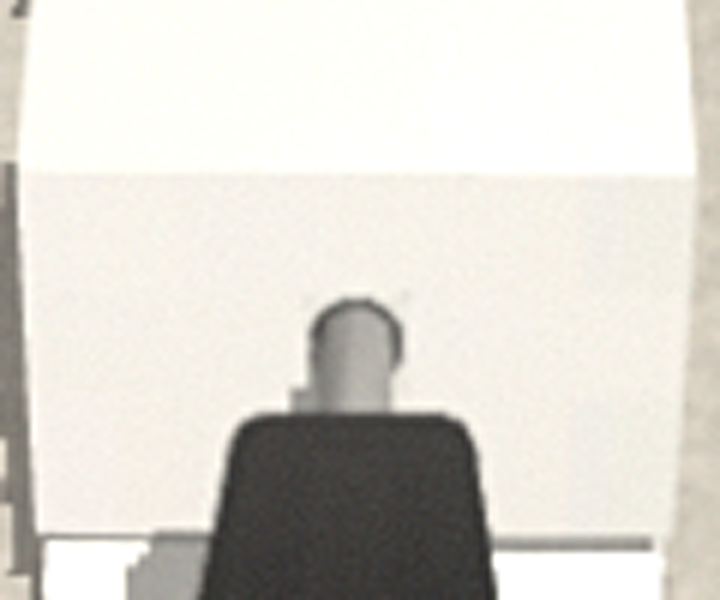

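Request:
{"api": "step_arm", "payload": {"moves": [[[0.23,-0.04,-0.33],[0,0,0],0],[[0.23,0,-0.33],[0,0,0],0],[[0,0,0],[0,0,0],0]]}}

```text
time_s: 8.55
eef_pos: [568.4, 91.8, 126.2]
eef_rot: [0.001, 0.954, -0.0, 0.301]
contact_force: [0.2, -0.4, -0.8]
width: 27.0
```

Request:
{"api": "step_arm", "payload": {"moves": [[[0.11,0,-0.16],[0,0,0],0],[[0.06,0,-0.08],[0,0,0],0],[[0,0,0],[0,0,0],0]]}}

```text
time_s: 8.85
eef_pos: [570.1, 92.0, 124.2]
eef_rot: [0.001, 0.954, 0.0, 0.301]
contact_force: [0.6, 1.0, -1.4]
width: 26.8
```

Request:
{"api": "step_arm", "payload": {"moves": [[[0.06,0,-0.08],[0,0,0],0],[[0.06,0,-0.08],[0,0,0],0],[[0,0,0],[0,0,0],0]]}}

```text
time_s: 9.15
eef_pos: [571.3, 92.0, 122.7]
eef_rot: [0.001, 0.954, -0.0, 0.301]
contact_force: [-0.3, 1.5, -0.5]
width: 27.1
```

Request:
{"api": "step_arm", "payload": {"moves": [[[0.06,0,-0.08],[0,0,0],0],[[0.0,0,-0.0],[0,0,0],0],[[0,0,0],[0,0,0],0]]}}

```text
time_s: 9.45
eef_pos: [571.9, 92.0, 121.9]
eef_rot: [0.001, 0.954, -0.0, 0.301]
contact_force: [-2.0, 2.4, 0.3]
width: 26.9
```

Request:
{"api": "step_arm", "payload": {"moves": [[[0.06,0,-0.08],[0,0,0],0],[[0.0,0,-0.0],[0,0,0],0],[[0,0,0],[0,0,0],0]]}}

```text
time_s: 9.75
eef_pos: [572.5, 91.9, 121.1]
eef_rot: [0.001, 0.954, -0.0, 0.301]
contact_force: [-1.4, 2.6, 1.1]
width: 27.1
```

Request:
{"api": "step_arm", "payload": {"moves": [[[0.06,0,-0.08],[0,0,0],0],[[0.0,0,-0.0],[0,0,0],0],[[0,0,0],[0,0,0],0]]}}

```text
time_s: 10.05
eef_pos: [573.1, 91.9, 120.3]
eef_rot: [0.001, 0.954, -0.0, 0.301]
contact_force: [-3.0, 2.6, 2.4]
width: 27.0
```

```bash
python3 look.py w9
```

```text
[ 0.242 -0.062 -0.787  0.248 -0.14  -2.943] [573.1  91.9 120.3] 10.1 [-3.2  3.4  3.1] [0.64 0.95 0.55] [[0.819, -0.001, 0.574], [0.001, -1.0, -0.002], [0.574, 0.002, -0.819]]
[256.15774125 185.0796315 ] [258.7897679  195.41705767] tip [625.3  91.7  45.8]
```

View pics/zw9.png

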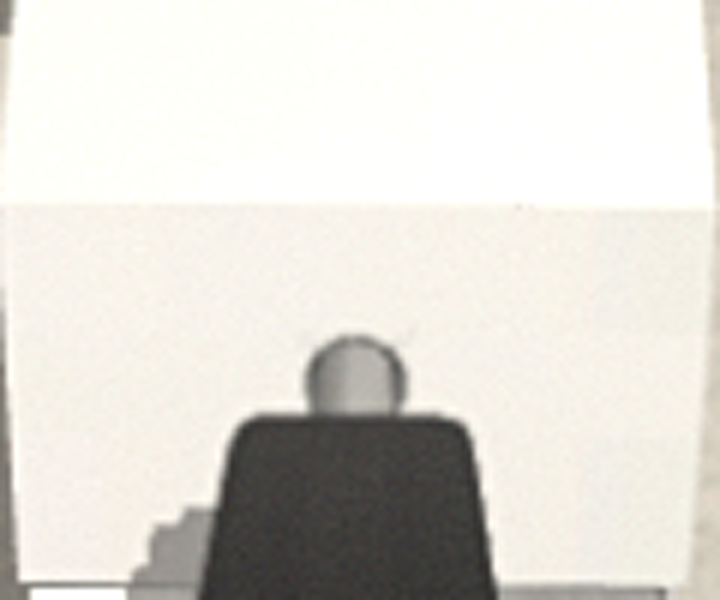

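Request:
{"api": "step_arm", "payload": {"moves": [[[0.0,0.05,0],[0,0,0],0],[[0.0,0,-0.0],[0,0,0],0],[[0,0,0],[0,0,0],0]]}}

```text
time_s: 10.4
eef_pos: [573.1, 92.2, 120.3]
eef_rot: [0.001, 0.954, -0.0, 0.301]
contact_force: [-4.2, -0.4, 1.5]
width: 27.4
```

```bash
cat > st.py <<'E'
from h import *
s=bot.get_state();p=s['eef_pos'];M=rot().as_matrix()
tip=p+91*M[:,2]; F=s['contact_force']
d=tip-np.array([611.5,91.5,63.7])
z0=np.array([.5736,0,-.8192])
print('t',s['time_s'],'j',s['joint_positions'].round(3),'p',p.round(2),'tip',tip.round(1),'depth',(d@z0).round(2),'perp',(d@[.8192,0,.5736]).round(2),'F',F.round(1),'F tool',(M.T@F).round(1),'T tool',(M.T@s['wrist_torque']).round(2),'toolz',M[:,2].round(3),'tooly',M[:,1].round(3),s['width'].round(1))
E
python3 st.py
```

```text
Traceback (most recent call last):
  File "st.py", line 6, in <module>
    print('t',s['time_s'],'j',s['joint_positions'].round(3),'p',p.round(2),'tip',tip.round(1),'depth',(d@z0).round(2),'perp',(d@[.8192,0,.5736]).round(2),'F',F.round(1),'F tool',(M.T@F).round(1),'T tool',(M.T@s['wrist_torque']).round(2),'toolz',M[:,2].round(3),'tooly',M[:,1].round(3),s['width'].round(1))
                                                                                                                                                                                                                                                                                             ^^^^^^^^^^^^^^^^
AttributeError: 'float' object has no attribute 'round'
```

```bash
sed -i "s/,s\['width'\].round(1)//" st.py; python3 st.py
```

```text
t 10.4 j [ 0.243 -0.062 -0.787  0.248 -0.141 -2.942] p [573.07  92.2  120.31] tip [625.3  92.   45.8] depth 22.59 perp 1.08 F [-4.2 -0.4  1.5] F tool [-2.6  0.4 -3.6] T tool [ 0.17 -0.93 -0.11] toolz [ 0.574 -0.003 -0.819] tooly [-0.001 -1.     0.002]
```

Request:
{"api": "step_arm", "payload": {"moves": [[[-0.03,0,-0.02],[0,0,0],0],[[0.06,0,-0.08],[0,0,0],0],[[0,0,0],[0,0,0],0]]}}

```text
time_s: 10.7
eef_pos: [573.5, 92.3, 119.4]
eef_rot: [0.001, 0.954, -0.0, 0.301]
contact_force: [-4.4, 0.5, 4.6]
width: 27.6
```

```bash
python3 st.py
```

```text
t 10.7 j [ 0.243 -0.06  -0.788  0.245 -0.141 -2.942] p [573.49  92.26 119.44] tip [625.8  92.   45. ] depth 23.54 perp 0.94 F [-4.4  0.5  4.6] F tool [-1.  -0.4 -6.3] T tool [ 0.04 -0.83 -0.13] toolz [ 0.575 -0.002 -0.818] tooly [-0.001 -1.     0.002]
```

Request:
{"api": "step_arm", "payload": {"moves": [[[0.03,0,-0.04],[0.046,0,-0.0655],0],[[0,0,0],[0.046,0,-0.0655],0],[[0,0,0],[0,0,0],0]]}}

```text
time_s: 11.0
eef_pos: [574.0, 92.2, 119.5]
eef_rot: [-0.023, 0.95, -0.078, 0.301]
contact_force: [-9.7, 0.1, 10.7]
width: 27.2
```

```bash
python3 st.py
```

```text
t 11.0 j [ 0.242 -0.059 -0.787  0.244 -0.141 -2.779] p [574.    92.17 119.49] tip [626.3  91.9  45. ] depth 23.79 perp 1.42 F [-9.7  0.1 10.7] F tool [ -1.8   0.2 -14.4] T tool [-0.41 -0.79 -0.16] toolz [ 0.575 -0.003 -0.818] tooly [-0.134 -0.987 -0.091]
```

Request:
{"api": "step_arm", "payload": {"moves": [[[0,0,0],[0.046,0,-0.0655],0],[[0,0,0],[0.046,0,-0.0655],0],[[0,0,0],[0,0,0],0]]}}

```text
time_s: 11.3
eef_pos: [574.1, 92.1, 119.5]
eef_rot: [-0.047, 0.941, -0.154, 0.298]
contact_force: [-7.9, -1.5, 9.8]
width: 27.1
```

Request:
{"api": "step_arm", "payload": {"moves": [[[0,0,0],[0.046,0,-0.0655],0],[[0,0,0],[0.046,0,-0.0655],0],[[0,0,0],[0,0,0],0]]}}

```text
time_s: 11.6
eef_pos: [574.1, 92.0, 119.6]
eef_rot: [-0.071, 0.926, -0.228, 0.293]
contact_force: [-6.1, -1.6, 8.8]
width: 27.0
```

Request:
{"api": "step_arm", "payload": {"moves": [[[0,0,0],[0.046,0,-0.0655],0],[[0,0,0],[0.046,0,-0.0655],0],[[0,0,0],[0,0,0],0]]}}

```text
time_s: 11.9
eef_pos: [574.2, 91.9, 119.6]
eef_rot: [-0.094, 0.905, -0.302, 0.286]
contact_force: [-5.7, -3.5, 8.9]
width: 26.8
```

```bash
python3 st.py
```

```text
t 11.9 j [ 0.242 -0.059 -0.786  0.245 -0.14  -2.299] p [574.2   91.86 119.59] tip [626.5  91.6  45.1] depth 23.82 perp 1.61 F [-5.7 -3.5  8.9] F tool [  2.4   2.5 -10.5] T tool [-0.99  0.15 -0.14] toolz [ 0.574 -0.003 -0.819] tooly [-0.492 -0.8   -0.343]
```

Request:
{"api": "step_arm", "payload": {"moves": [[[0,-0.03,0],[0.046,0,-0.0655],0],[[0.02,0,-0.03],[0.046,0,-0.0655],0],[[0,0,0],[0,0,0],0]]}}

```text
time_s: 12.2
eef_pos: [574.6, 91.6, 119.6]
eef_rot: [-0.117, 0.878, -0.373, 0.278]
contact_force: [-8.9, -1.2, 12.0]
width: 27.0
```

Request:
{"api": "step_arm", "payload": {"moves": [[[0,0,0],[0.046,0,-0.0655],0],[[0,0,0],[0.046,0,-0.0655],0],[[0,0,0],[0,0,0],0]]}}

```text
time_s: 12.5
eef_pos: [574.6, 91.5, 119.6]
eef_rot: [-0.139, 0.845, -0.442, 0.268]
contact_force: [-8.1, -4.1, 12.2]
width: 27.1
```

```bash
python3 st.py
```

```text
t 12.5 j [ 0.24  -0.058 -0.786  0.245 -0.139 -1.98 ] p [574.58  91.5  119.6 ] tip [626.9  91.3  45.1] depth 24.03 perp 1.93 F [-8.1 -4.1 12.2] F tool [  3.6   2.1 -14.6] T tool [-0.97  0.62 -0.19] toolz [ 0.575 -0.002 -0.818] tooly [-0.673 -0.571 -0.471]
```

Request:
{"api": "step_arm", "payload": {"moves": [[[-0.12,0,0.17],[0,0,0],0],[[0,0,0],[0,0,0],0]]}}

```text
time_s: 12.7
eef_pos: [573.1, 91.6, 120.6]
eef_rot: [-0.138, 0.846, -0.441, 0.267]
contact_force: [1.8, -2.3, 0.1]
width: 27.0
```

```bash
python3 look.py w10; python3 st.py
```

```text
[ 0.241 -0.062 -0.786  0.25  -0.139 -1.983] [573.1  91.6 120.6] 12.75 [ 1.4 -2.3  0.9] [-0.78  0.01 -0.35] [[0.469, -0.672, 0.574], [-0.819, -0.573, -0.002], [0.33, -0.469, -0.819]]
[257.75112341 184.93044425] [261.11371759 192.55596768] tip [625.3  91.4  46. ]
t 12.75 j [ 0.241 -0.062 -0.786  0.25  -0.139 -1.983] p [573.05  91.58 120.56] tip [625.3  91.4  46. ] depth 22.37 perp 1.13 F [ 1.4 -2.3  0.9] F tool [ 2.9 -0.   0. ] T tool [-0.49  0.68 -0.16] toolz [ 0.574 -0.002 -0.819] tooly [-0.672 -0.573 -0.469]
```

View pics/w10.png

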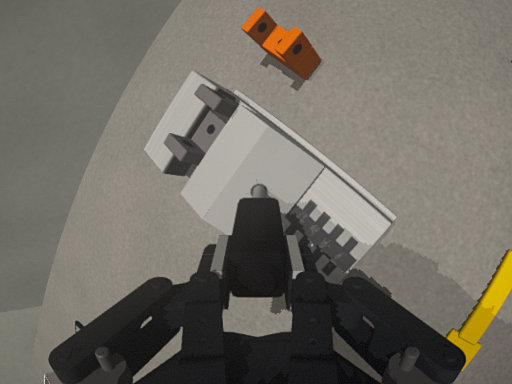

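Request:
{"api": "step_arm", "payload": {"moves": [[[0,-0.06,0],[0,0,0],0],[[0,0,0],[0,0,0],0]]}}

```text
time_s: 12.95
eef_pos: [573.0, 91.3, 120.5]
eef_rot: [-0.138, 0.846, -0.441, 0.267]
contact_force: [3.0, -1.5, 0.6]
width: 26.8
```

Request:
{"api": "step_arm", "payload": {"moves": [[[0,-0.06,0],[0,0,0],0],[[0,0,0],[0,0,0],0]]}}

```text
time_s: 13.15
eef_pos: [573.0, 91.0, 120.6]
eef_rot: [-0.139, 0.846, -0.44, 0.267]
contact_force: [4.0, -0.4, -0.7]
width: 26.8
```

Request:
{"api": "step_arm", "payload": {"moves": [[[0,-0.06,0],[0,0,0],0],[[0,0,0],[0,0,0],0]]}}

```text
time_s: 13.35
eef_pos: [573.0, 90.6, 120.6]
eef_rot: [-0.139, 0.846, -0.44, 0.267]
contact_force: [4.8, 2.5, -1.7]
width: 26.8
```

```bash
python3 st.py
```

```text
t 13.35 j [ 0.237 -0.063 -0.787  0.25  -0.135 -1.987] p [572.96  90.62 120.59] tip [625.1  90.6  46. ] depth 22.29 perp 1.05 F [ 4.8  2.5 -1.7] F tool [-0.4 -3.8  4.1] T tool [ 0.84  0.11 -0.14] toolz [ 0.573  0.    -0.819] tooly [-0.671 -0.574 -0.47 ]
```

```bash
python3 - <<'E'
from h import *
o=[]
for n in ('w4','w6','w9','w10'):
    f=load(n); a=f['frame'][170:310,225:295]; a=np.clip(a.astype(float)*2.5,0,255).astype('uint8')
    o.append(cv2.resize(a,None,fx=2.8,fy=4,interpolation=cv2.INTER_CUBIC))
cv2.imwrite('pics/zz2.png',np.hstack(o)[...,::-1])
f=snap('wrist','w11');a=f['frame'][170:215,225:295]; a=np.clip(a.astype(float)*1.5,0,255).astype('uint8')
cv2.imwrite('pics/zz3.png',cv2.resize(a,None,fx=10,fy=10,interpolation=cv2.INTER_CUBIC)[...,::-1])
E
```

```text
(no output)
```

View pics/zz2.png

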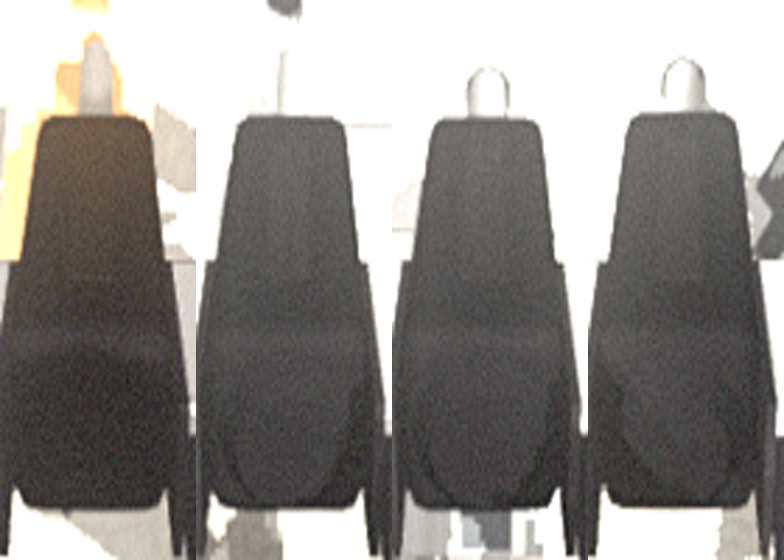

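View pics/zz3.png

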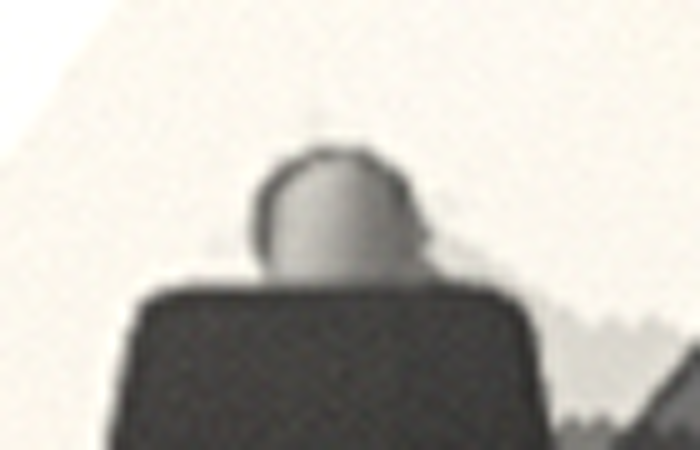

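```bash
python3 - <<'E'
from h import *
f=load('w11'); s=bot.get_state();p=s['eef_pos'];M=rot().as_matrix()
for D in (14,18,22,26,30):
    c=p+(91-D)*M[:,2]; print(D,proj(f,c,True).round(1),proj(f,c+7.25*M[:,0],True).round(1),'w',(proj(f,c+7.25*M[:,1],True)-proj(f,c-7.25*M[:,1],True)).round(1)[0])
c=p+21*M[:,2]; print('handle underside far edge',proj(f,c+14*M[:,0],True),proj(f,p+91*M[:,2]+5.5*M[:,0],True))
E
```

```text
14 [257.8 189.7] [257.8 181.9] w 16.4
18 [257.8 191.2] [257.8 183.2] w 16.7
22 [257.8 192.7] [257.8 184.6] w 16.9
26 [257.8 194.2] [257.9 186.1] w 17.2
30 [257.9 195.8] [257.9 187.6] w 17.4
handle underside far edge [258.08765297 196.34366911] [257.75997746 179.21578281]
```

Request:
{"api": "step_arm", "payload": {"moves": [[[0,0.06,0],[0,0,0],0],[[0,0,0],[-0.046,0,0.0655],0],[[0,0,0],[0,0,0],0]]}}

```text
time_s: 13.7
eef_pos: [572.8, 91.0, 120.5]
eef_rot: [-0.128, 0.863, -0.406, 0.272]
contact_force: [2.6, 0.6, 1.4]
width: 27.0
```

```bash
python3 st.py
```

```text
t 13.7 j [ 0.238 -0.063 -0.787  0.25  -0.136 -2.067] p [572.77  91.04 120.46] tip [624.9  91.   45.9] depth 22.29 perp 0.79 F [2.6 0.6 1.4] F tool [ 1.4 -2.6  0.3] T tool [ 0.51  0.19 -0.06] toolz [ 0.573 -0.001 -0.819] tooly [-0.631 -0.638 -0.441]
```

Request:
{"api": "step_arm", "payload": {"moves": [[[0,0,0],[-0.046,0,0.0655],0],[[0,0,0],[0,0,0],0]]}}

```text
time_s: 13.9
eef_pos: [572.6, 91.0, 120.3]
eef_rot: [-0.117, 0.878, -0.372, 0.277]
contact_force: [1.3, 1.4, 0.3]
width: 27.1
```

```bash
python3 st.py
```

```text
t 13.9 j [ 0.238 -0.063 -0.787  0.25  -0.137 -2.145] p [572.61  90.98 120.29] tip [624.8  90.9  45.7] depth 22.34 perp 0.55 F [1.3 1.4 0.3] F tool [-0.1 -1.9  0.5] T tool [ 0.35  0.01 -0.05] toolz [ 0.573 -0.001 -0.82 ] tooly [-0.588 -0.697 -0.411]
```

Request:
{"api": "step_arm", "payload": {"moves": [[[0,0,0],[-0.046,0,0.0655],0],[[0,0,0],[0,0,0],0]]}}

```text
time_s: 14.1
eef_pos: [572.7, 91.0, 120.4]
eef_rot: [-0.106, 0.892, -0.337, 0.281]
contact_force: [3.1, 2.1, 1.0]
width: 26.6
```

```bash
python3 st.py
```

```text
t 14.1 j [ 0.239 -0.063 -0.787  0.25  -0.137 -2.223] p [572.7   91.04 120.35] tip [624.9  91.   45.8] depth 22.34 perp 0.68 F [3.1 2.1 1. ] F tool [ 0.9 -3.7  0.9] T tool [0.66 0.05 0.02] toolz [ 0.573 -0.001 -0.819] tooly [-0.542 -0.751 -0.378]
```

Request:
{"api": "step_arm", "payload": {"moves": [[[0,0,0],[-0.069,0,0.098],0],[[0,0,0],[0,0,0],0]]}}

```text
time_s: 14.3
eef_pos: [572.7, 91.1, 120.4]
eef_rot: [-0.089, 0.911, -0.283, 0.287]
contact_force: [3.1, 2.2, -0.3]
width: 27.2
```

```bash
python3 st.py
```

```text
t 14.3 j [ 0.239 -0.063 -0.787  0.25  -0.137 -2.343] p [572.72  91.12 120.38] tip [624.9  91.   45.8] depth 22.33 perp 0.73 F [ 3.1  2.2 -0.3] F tool [ 0.7 -3.1  2. ] T tool [ 0.85 -0.07  0.15] toolz [ 0.573 -0.001 -0.819] tooly [-0.464 -0.824 -0.324]
```

Request:
{"api": "step_arm", "payload": {"moves": [[[0.0,0,0.0],[0.055,0,-0.078],0],[[0.06,0,-0.08],[0,0,0],0],[[0,0,0],[0,0,0],0]]}}

```text
time_s: 14.6
eef_pos: [573.3, 91.0, 119.5]
eef_rot: [-0.102, 0.896, -0.326, 0.283]
contact_force: [2.3, 2.1, 1.8]
width: 27.0
```

```bash
python3 st.py
```

```text
t 14.6 j [ 0.238 -0.06  -0.787  0.247 -0.137 -2.249] p [573.34  90.96 119.49] tip [625.5  90.9  44.9] depth 23.42 perp 0.71 F [2.3 2.1 1.8] F tool [ 0.9 -3.5 -0.1] T tool [ 0.66 -0.02  0.05] toolz [ 0.573 -0.001 -0.819] tooly [-0.526 -0.767 -0.367]
```

Request:
{"api": "step_arm", "payload": {"moves": [[[0.06,0,-0.08],[0,0,0],0],[[0.0,0,0],[0,0,0],0],[[0,0,0],[0,0,0],0]]}}

```text
time_s: 14.9
eef_pos: [573.9, 90.9, 118.7]
eef_rot: [-0.102, 0.897, -0.325, 0.283]
contact_force: [2.6, 1.3, 0.1]
width: 26.8
```

```bash
python3 st.py
```

```text
t 14.9 j [ 0.238 -0.058 -0.788  0.244 -0.137 -2.25 ] p [573.93  90.89 118.72] tip [626.1  90.8  44.2] depth 24.38 perp 0.75 F [2.6 1.3 0.1] F tool [ 0.8 -2.4  1.4] T tool [0.76 0.03 0.06] toolz [ 0.573 -0.001 -0.819] tooly [-0.525 -0.768 -0.367]
```

Request:
{"api": "step_arm", "payload": {"moves": [[[0.06,0,-0.08],[0,0,0],0],[[0.0,0,0],[0,0,0],0],[[0,0,0],[0,0,0],0]]}}

```text
time_s: 15.2
eef_pos: [574.5, 90.9, 117.9]
eef_rot: [-0.102, 0.897, -0.325, 0.283]
contact_force: [3.3, 1.0, 1.2]
width: 27.0
```

```bash
python3 st.py
```

```text
t 15.2 j [ 0.238 -0.056 -0.788  0.242 -0.137 -2.25 ] p [574.5   90.89 117.9 ] tip [626.7  90.8  43.3] depth 25.38 perp 0.75 F [3.3 1.  1.2] F tool [ 1.9 -3.   0.9] T tool [ 0.85  0.01 -0.03] toolz [ 0.573 -0.001 -0.819] tooly [-0.525 -0.768 -0.366]
```

Request:
{"api": "step_arm", "payload": {"moves": [[[0.06,0,-0.08],[0,0,0],0],[[0.06,0,-0.08],[0,0,0],0],[[0,0,0],[0,0,0],0]]}}

```text
time_s: 15.5
eef_pos: [575.9, 90.9, 116.7]
eef_rot: [-0.102, 0.897, -0.325, 0.283]
contact_force: [-4.6, 0.5, 11.0]
width: 27.2
```

```bash
python3 st.py
```

```text
t 15.5 j [ 0.237 -0.052 -0.788  0.237 -0.136 -2.251] p [575.87  90.87 116.68] tip [628.1  90.7  42.2] depth 27.16 perp 1.22 F [-4.6  0.5 11. ] F tool [  1.6  -2.  -11.6] T tool [ 0.4  -0.12 -0.02] toolz [ 0.574 -0.001 -0.819] tooly [-0.525 -0.768 -0.367]
```

Request:
{"api": "step_arm", "payload": {"moves": [[[0.06,0,-0.08],[0,0,0],0],[[0.06,0,-0.08],[0,0,0],0],[[0,0,0],[0,0,0],0]]}}

```text
time_s: 15.8
eef_pos: [577.3, 90.9, 116.1]
eef_rot: [-0.102, 0.896, -0.325, 0.284]
contact_force: [-21.4, 0.8, 28.9]
width: 26.8
```

```bash
python3 st.py
```

```text
t 15.8 j [ 0.236 -0.049 -0.788  0.232 -0.136 -2.252] p [577.28  90.91 116.05] tip [629.6  90.8  41.6] depth 28.49 perp 2.13 F [-21.4   0.8  28.9] F tool [ -1.2   0.1 -36. ] T tool [-0.41 -0.49  0.05] toolz [ 0.575 -0.001 -0.818] tooly [-0.525 -0.768 -0.368]
```

Request:
{"api": "step_arm", "payload": {"moves": [[[-0.08,0,0.11],[0,0,0],0],[[0,0,0],[0.046,0,-0.0655],0],[[0,0,0],[0,0,0],0]]}}

```text
time_s: 16.1
eef_pos: [576.4, 90.8, 116.5]
eef_rot: [-0.114, 0.882, -0.362, 0.279]
contact_force: [-5.4, 0.8, 11.9]
width: 27.0
```

```bash
python3 look.py w12; python3 st.py
```

```text
[ 0.236 -0.051 -0.788  0.235 -0.136 -2.171] [576.5  90.8 116.5] 16.15 [-5.3  0.  12.2] [ 0.05 -0.33  0.08] [[0.584, -0.574, 0.574], [-0.701, -0.713, -0.001], [0.41, -0.402, -0.819]]
[257.42268553 185.02138048] [260.66672075 196.28995271] tip [628.7  90.7  42. ]
t 16.15 j [ 0.236 -0.051 -0.788  0.235 -0.136 -2.171] p [576.46  90.79 116.52] tip [628.7  90.7  42. ] depth 27.64 perp 1.66 F [-5.3  0.  12.2] F tool [  1.9  -1.9 -13. ] T tool [ 0.29  0.18 -0.04] toolz [ 0.574 -0.001 -0.819] tooly [-0.574 -0.713 -0.402]
```

View pics/zw12.png

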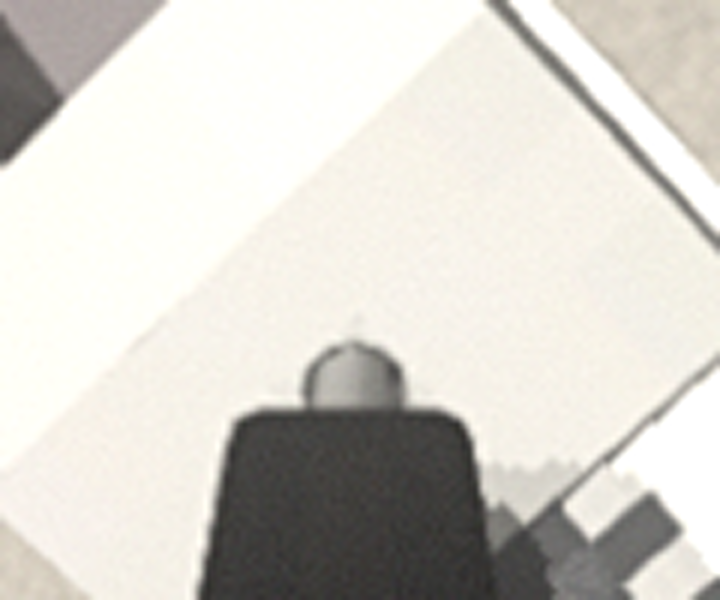

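Request:
{"api": "step_arm", "payload": {"moves": [[[0,0,0],[0.069,0,-0.098],0],[[0,0,0],[0.069,0,-0.098],0],[[0,0,0],[0.069,0,-0.098],0],[[0,0,0],[0,0,0],0]]}}

```text
time_s: 16.55
eef_pos: [576.5, 90.6, 116.5]
eef_rot: [-0.162, 0.803, -0.515, 0.254]
contact_force: [-5.1, -0.2, 12.5]
width: 26.9
```

```bash
python3 st.py
```

```text
t 16.55 j [ 0.235 -0.051 -0.788  0.235 -0.135 -1.808] p [576.46  90.56 116.46] tip [628.7  90.5  41.9] depth 27.68 perp 1.6 F [-5.1 -0.2 12.5] F tool [  1.5  -2.6 -13.2] T tool [ 0.32  0.36 -0.13] toolz [ 0.574 -0.001 -0.819] tooly [-0.744 -0.418 -0.521]
```

Request:
{"api": "step_arm", "payload": {"moves": [[[0.03,0,0.02],[0.069,0,-0.098],0],[[0,0,0],[0.069,0,-0.098],0],[[0,0,0],[0.069,0,-0.098],0],[[0,0,0],[0.069,0,-0.098],0],[[0,0,0],[0.069,0,-0.098],0]]}}

```text
time_s: 17.05
eef_pos: [576.6, 90.1, 116.5]
eef_rot: [0.23, -0.615, 0.729, -0.194]
contact_force: [-4.5, -3.7, 10.1]
width: 27.0
```

```bash
python3 st.py
```

```text
t 17.05 j [ 0.233 -0.051 -0.789  0.234 -0.133 -1.21 ] p [576.62  90.06 116.48] tip [628.9  90.1  42. ] depth 27.76 perp 1.78 F [-4.5 -3.7 10.1] F tool [  3.3  -2.8 -10.8] T tool [ 0.62  1.21 -0.21] toolz [ 0.574  0.    -0.819] tooly [-0.807  0.168 -0.566]
```

Request:
{"api": "step_arm", "payload": {"moves": [[[0,-0.04,0],[0.069,0,-0.098],0],[[0,0,0],[0.069,0,-0.098],0],[[0,0,0],[0.069,0,-0.098],0],[[0,0,0],[0.069,0,-0.098],0]]}}

```text
time_s: 17.45
eef_pos: [576.5, 89.4, 116.2]
eef_rot: [0.27, -0.425, 0.854, -0.134]
contact_force: [-3.5, -4.7, 9.1]
width: 27.3
```

```bash
python3 look.py w13; python3 st.py
```

```text
[ 0.231 -0.052 -0.791  0.232 -0.132 -0.724] [576.4  89.3 116.2] 17.5 [-3.7 -5.1 10.3] [-1.41 -0.23 -0.76] [[-0.499, -0.648, 0.575], [-0.792, 0.61, 0.0], [-0.351, -0.455, -0.818]]
[258.45388802 183.02316483] [261.04868908 191.61402281] tip [628.7  89.3  41.7]
t 17.5 j [ 0.231 -0.052 -0.791  0.232 -0.132 -0.724] p [576.43  89.3  116.2 ] tip [628.7  89.3  41.7] depth 27.88 perp 1.52 F [-3.7 -5.1 10.3] F tool [  2.3  -5.4 -10.5] T tool [ 1.15  1.11 -0.19] toolz [ 0.575  0.    -0.818] tooly [-0.648  0.61  -0.455]
```

View pics/w13.png

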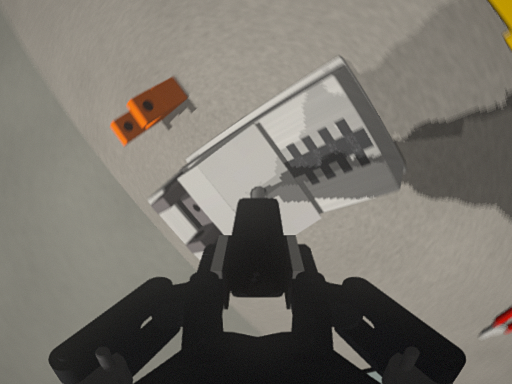

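Request:
{"api": "step_arm", "payload": {"moves": [[[0,-0.08,0],[0.069,0,-0.098],0],[[0,0,0],[0.069,0,-0.098],0],[[0,0,0],[0.069,0,-0.098],0],[[0,0,0],[0.069,0,-0.098],0]]}}

```text
time_s: 17.9
eef_pos: [576.1, 88.6, 115.8]
eef_rot: [0.294, -0.21, 0.93, -0.066]
contact_force: [-5.7, -4.9, 8.6]
width: 26.7
```

```bash
python3 st.py
```

```text
t 17.9 j [ 0.229 -0.053 -0.794  0.229 -0.13  -0.255] p [576.05  88.63 115.84] tip [628.4  88.7  41.4] depth 27.96 perp 1.07 F [-5.7 -4.9  8.6] F tool [  1.8  -4.5 -10.3] T tool [ 1.14  0.9  -0.25] toolz [ 0.575  0.001 -0.818] tooly [-0.351  0.903 -0.246]
```

Request:
{"api": "step_arm", "payload": {"moves": [[[-0.02,-0.05,-0.01],[0.069,0,-0.098],0],[[0,0,0],[0.069,0,-0.098],0],[[0,0,0],[0.069,0,-0.098],0],[[0,0,0],[0.069,0,-0.098],0]]}}

```text
time_s: 18.3
eef_pos: [575.5, 88.5, 115.3]
eef_rot: [0.302, 0.017, 0.953, 0.006]
contact_force: [-4.9, -1.7, 5.7]
width: 27.1
```

```bash
python3 st.py
```

```text
t 18.3 j [ 0.229 -0.054 -0.797  0.226 -0.13   0.224] p [575.47  88.45 115.26] tip [627.9  88.6  40.9] depth 28.1 perp 0.32 F [-4.9 -1.7  5.7] F tool [ 0.6 -1.7 -7.5] T tool [ 0.6   0.62 -0.17] toolz [ 0.576  0.001 -0.818] tooly [0.028 0.999 0.022]
```

Request:
{"api": "step_arm", "payload": {"moves": [[[0,0,0],[0.069,0,-0.098],0],[[0,0,0],[0.069,0,-0.098],0],[[0,0,0],[0.069,0,-0.098],0],[[0,0,0],[0,0,0],0]]}}

```text
time_s: 18.7
eef_pos: [575.3, 88.7, 115.1]
eef_rot: [0.296, 0.187, 0.935, 0.06]
contact_force: [-5.9, -1.3, 6.3]
width: 26.9
```

```bash
python3 st.py
```

```text
t 18.7 j [ 0.23  -0.054 -0.798  0.225 -0.131  0.584] p [575.27  88.7  115.09] tip [627.7  88.8  40.7] depth 28.12 perp 0.1 F [-5.9 -1.3  6.3] F tool [ 0.6 -1.7 -8.5] T tool [ 0.49  0.76 -0.15] toolz [ 0.576  0.001 -0.817] tooly [0.314 0.923 0.223]
```

Request:
{"api": "step_arm", "payload": {"moves": [[[0,0,0],[0.069,0,-0.098],0],[[0,0,0],[0.069,0,-0.098],0],[[0,0,0],[0,0,0],0]]}}

```text
time_s: 19.0
eef_pos: [575.2, 88.8, 115.0]
eef_rot: [0.287, 0.297, 0.906, 0.095]
contact_force: [-4.7, 0.6, 4.5]
width: 26.8
```

```bash
python3 st.py
```

```text
t 19.0 j [ 0.231 -0.054 -0.798  0.224 -0.131  0.824] p [575.17  88.84 114.98] tip [627.6  88.9  40.6] depth 28.16 perp -0.03 F [-4.7  0.6  4.5] F tool [ 1.4 -0.3 -6.4] T tool [ 0.55  0.82 -0.2 ] toolz [ 0.576  0.001 -0.817] tooly [0.484 0.806 0.342]
```

Request:
{"api": "step_arm", "payload": {"moves": [[[0,0,0],[0.069,0,-0.098],0],[[0,0,0],[0.069,0,-0.098],0],[[0,0,0],[0,0,0],0]]}}

```text
time_s: 19.3
eef_pos: [575.1, 89.0, 114.8]
eef_rot: [0.274, 0.403, 0.864, 0.128]
contact_force: [-4.7, 0.8, 4.7]
width: 26.9
```

```bash
python3 st.py
```

```text
t 19.3 j [ 0.232 -0.054 -0.798  0.224 -0.132  1.064] p [575.07  89.02 114.84] tip [627.5  89.1  40.5] depth 28.21 perp -0.19 F [-4.7  0.8  4.7] F tool [ 1.3 -0.4 -6.5] T tool [ 0.53  0.93 -0.19] toolz [ 0.576  0.001 -0.817] tooly [0.626 0.642 0.442]
```

Request:
{"api": "step_arm", "payload": {"moves": [[[0,0,0],[0.069,0,-0.098],0],[[0,0,0],[0.069,0,-0.098],0],[[0,0,0],[0,0,0],0]]}}

```text
time_s: 19.6
eef_pos: [575.1, 89.2, 114.8]
eef_rot: [0.257, 0.503, 0.809, 0.16]
contact_force: [-3.7, 2.7, 3.5]
width: 27.1
```

```bash
python3 st.py; python3 look.py w14
```

```text
t 19.6 j [ 0.232 -0.054 -0.798  0.224 -0.133  1.304] p [575.06  89.16 114.83] tip [627.5  89.2  40.5] depth 28.22 perp -0.19 F [-3.7  2.7  3.5] F tool [ 2.9  0.3 -5. ] T tool [ 0.75  1.17 -0.34] toolz [ 0.577  0.    -0.817] tooly [0.733 0.442 0.517]
[ 0.232 -0.054 -0.798  0.224 -0.133  1.301] [575.1  89.2 114.9] 19.65 [-4.7  2.3  3.3] [0.47 1.13 0.59] [[-0.364, 0.732, 0.577], [0.896, 0.445, 0.0], [-0.256, 0.516, -0.817]]
[255.71075741 182.33146371] [254.98581724 191.80348235] tip [627.6  89.2  40.5]
```

View pics/w14.png

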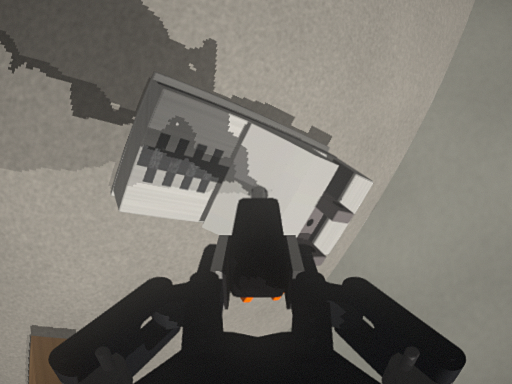

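Request:
{"api": "step_arm", "payload": {"moves": [[[0.03,0.03,-0.04],[0.057,0,-0.082],0],[[0,0,0],[0.057,0,-0.082],0],[[0,0,0],[0,0,0],0]]}}

```text
time_s: 19.95
eef_pos: [575.3, 89.7, 114.8]
eef_rot: [0.24, 0.581, 0.755, 0.184]
contact_force: [-15.2, 2.0, 13.8]
width: 26.6
```

```bash
python3 st.py
```

```text
t 19.95 j [ 0.235 -0.052 -0.797  0.224 -0.136  1.504] p [575.31  89.67 114.78] tip [627.8  89.6  40.4] depth 28.4 perp -0.01 F [-15.2   2.   13.8] F tool [  3.1  -3.8 -20.1] T tool [ 1.55  1.19 -0.88] toolz [ 0.577 -0.001 -0.817] tooly [0.79  0.257 0.557]
```

Request:
{"api": "step_arm", "payload": {"moves": [[[0,0,0],[0.057,0,-0.082],0],[[0,0,0],[0.057,0,-0.082],0],[[0,0,0],[0,0,0],0]]}}

```text
time_s: 20.25
eef_pos: [575.9, 90.0, 115.3]
eef_rot: [0.221, 0.654, 0.693, 0.207]
contact_force: [0.2, 5.6, 0.5]
width: 26.9
```

```bash
python3 st.py
```

```text
t 20.25 j [ 0.236 -0.052 -0.796  0.225 -0.138  1.705] p [575.9   90.04 115.33] tip [628.4  89.8  41. ] depth 28.29 perp 0.85 F [0.2 5.6 0.5] F tool [ 5.6  0.8 -0.2] T tool [ 0.24  1.46 -0.04] toolz [ 0.577 -0.002 -0.817] tooly [0.815 0.059 0.576]
```

```bash
python3 look.py w15; python3 - <<'E'
from h import *
o=[]
for n in ('w12','w14','w15'):
    f=load(n); a=f['frame'][175:310,215:305]; a=np.clip(a.astype(float)*2.5,0,255).astype('uint8')
    o.append(cv2.resize(a,None,fx=2.9,fy=4,interpolation=cv2.INTER_CUBIC))
cv2.imwrite('pics/zz4.png',np.hstack(o)[...,::-1])
E
```

```text
[ 0.236 -0.052 -0.796  0.225 -0.138  1.703] [576.1  89.9 115.4] 20.3 [-14.9   2.8  17.3] [0.88 0.91 0.63] [[-0.049, 0.815, 0.577], [0.998, 0.062, -0.003], [-0.038, 0.576, -0.816]]
[255.48918712 183.01230958] [253.08460418 193.39910274] tip [628.6  89.7  41.1]
```

View pics/w15.png

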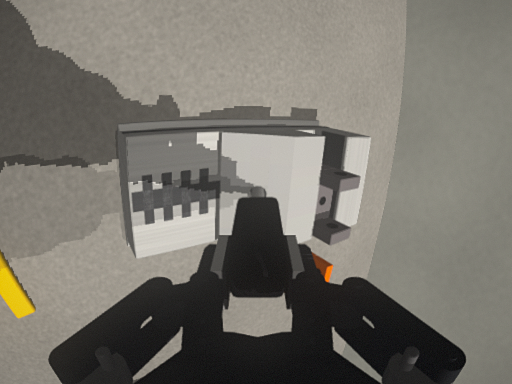

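View pics/zz4.png

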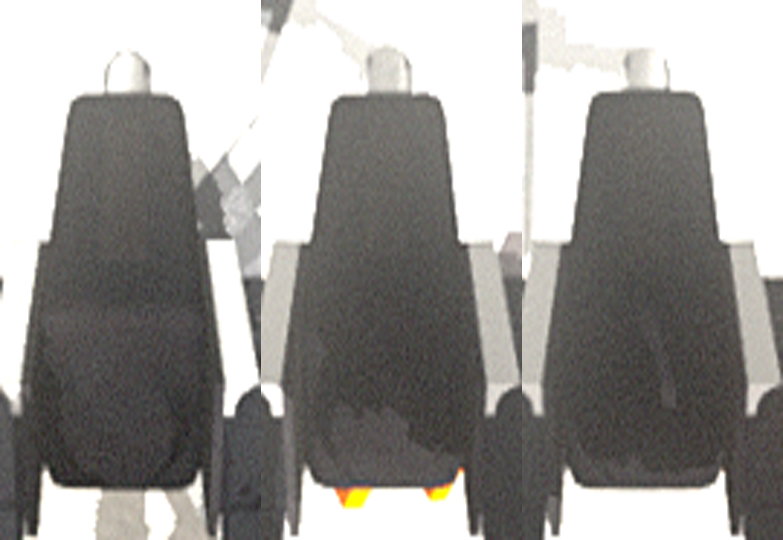

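Request:
{"api": "step_arm", "payload": {"moves": [[[0,0,0],[0.0345,0,-0.049],0],[[0,0,0],[0,0,0],0]]}}

```text
time_s: 20.5
eef_pos: [575.9, 89.9, 115.5]
eef_rot: [0.215, 0.674, 0.674, 0.213]
contact_force: [-17.6, 2.9, 17.6]
width: 26.7
```

```bash
python3 st.py
```

```text
t 20.5 j [ 0.236 -0.052 -0.795  0.226 -0.138  1.764] p [575.87  89.86 115.51] tip [628.4  89.6  41.2] depth 28.12 perp 0.93 F [-17.6   2.9  17.6] F tool [  2.8  -4.2 -24.5] T tool [ 1.4   1.23 -0.1 ] toolz [ 0.577 -0.003 -0.817] tooly [0.817 0.001 0.577]
```

Request:
{"api": "step_arm", "payload": {"moves": [[[0,0,0],[0.0345,0,-0.049],0],[[0,0,0],[0,0,0],0]]}}

```text
time_s: 20.7
eef_pos: [575.7, 89.9, 115.4]
eef_rot: [0.208, 0.694, 0.653, 0.219]
contact_force: [-19.1, 2.0, 20.3]
width: 26.9
```

```bash
python3 st.py
```

```text
t 20.7 j [ 0.236 -0.052 -0.795  0.227 -0.138  1.824] p [575.69  89.92 115.39] tip [628.2  89.7  41.1] depth 28.11 perp 0.66 F [-19.1   2.   20.3] F tool [  1.7  -4.  -27.6] T tool [ 1.76  1.14 -0.15] toolz [ 0.577 -0.003 -0.817] tooly [ 0.815 -0.059  0.576]
```

Request:
{"api": "step_arm", "payload": {"moves": [[[0,0,0],[0.0345,0,-0.049],0],[[0,0,0],[0,0,0],0]]}}

```text
time_s: 20.9
eef_pos: [575.5, 89.9, 115.3]
eef_rot: [0.202, 0.713, 0.632, 0.225]
contact_force: [-20.4, 3.4, 20.8]
width: 27.1
```

```bash
python3 st.py
```

```text
t 20.9 j [ 0.236 -0.052 -0.795  0.227 -0.138  1.884] p [575.52  89.94 115.28] tip [628.   89.7  40.9] depth 28.11 perp 0.41 F [-20.4   3.4  20.8] F tool [  2.8  -5.  -28.7] T tool [ 2.09  1.07 -0.24] toolz [ 0.576 -0.003 -0.817] tooly [ 0.811 -0.119  0.572]
```

Request:
{"api": "step_arm", "payload": {"moves": [[[-0.05,0,0.06],[0,0,0],0],[[0,0,0],[0,0,0],0]]}}

```text
time_s: 21.1
eef_pos: [575.2, 89.8, 115.3]
eef_rot: [0.202, 0.713, 0.633, 0.225]
contact_force: [-4.9, 4.2, 2.5]
width: 27.0
```

```bash
python3 st.py
```

```text
t 21.1 j [ 0.237 -0.053 -0.795  0.228 -0.138  1.882] p [575.18  89.8  115.35] tip [627.6  89.5  41. ] depth 27.86 perp 0.13 F [-4.9  4.2  2.5] F tool [ 3.8 -3.  -4.8] T tool [ 1.34  1.39 -0.2 ] toolz [ 0.576 -0.003 -0.817] tooly [ 0.812 -0.117  0.572]
```

Request:
{"api": "step_arm", "payload": {"moves": [[[0,0,0],[0.0345,0,-0.049],0],[[0,0,0],[0.0345,0,-0.049],0],[[0,0,0],[0,0,0],0]]}}

```text
time_s: 21.4
eef_pos: [574.9, 89.8, 115.2]
eef_rot: [0.188, 0.75, 0.589, 0.236]
contact_force: [-9.1, 4.2, 6.1]
width: 27.2
```

```bash
python3 st.py
```

```text
t 21.4 j [ 0.237 -0.052 -0.795  0.23  -0.138  2.004] p [574.92  89.82 115.19] tip [627.3  89.5  40.7] depth 27.84 perp -0.26 F [-9.1  4.2  6.1] F tool [  3.2  -4.8 -10.2] T tool [ 2.02  1.2  -0.5 ] toolz [ 0.575 -0.003 -0.818] tooly [ 0.794 -0.237  0.559]
```

Request:
{"api": "step_arm", "payload": {"moves": [[[0,0,0],[0.0345,0,-0.049],0],[[0,0,0],[0.0345,0,-0.049],0],[[0,0,0],[0,0,0],0]]}}

```text
time_s: 21.7
eef_pos: [574.8, 89.5, 115.2]
eef_rot: [0.173, 0.784, 0.542, 0.247]
contact_force: [-11.7, 2.9, 9.7]
width: 27.3
```

```bash
python3 st.py; python3 look.py w16
```

```text
t 21.7 j [ 0.237 -0.052 -0.794  0.231 -0.139  2.125] p [574.82  89.54 115.16] tip [627.1  89.2  40.7] depth 27.8 perp -0.41 F [-11.7   2.9   9.7] F tool [  1.3  -4.7 -14.7] T tool [ 2.23  0.1  -0.04] toolz [ 0.575 -0.004 -0.818] tooly [ 0.765 -0.351  0.539]
[ 0.237 -0.052 -0.794  0.231 -0.139  2.123] [574.8  89.5 115.1] 21.75 [-12.4   3.1   7.6] [0.8  2.07 0.49] [[0.289, 0.766, 0.575], [0.937, -0.35, -0.004], [0.198, 0.539, -0.818]]
[255.10242724 183.51009348] [254.31349619 193.53434452] tip [627.1  89.1  40.7]
```

View pics/w16.png

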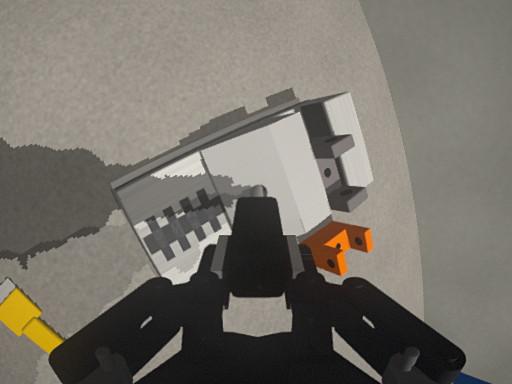

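Request:
{"api": "step_arm", "payload": {"moves": [[[0,0,0],[0,0,0],0.6],[[0,0,0],[0,0,0],0.6],[[0,0,0],[0,0,0],0.6],[[0,0,0],[0,0,0],0.6]]}}

```text
time_s: 22.15
eef_pos: [576.0, 89.3, 116.0]
eef_rot: [0.174, 0.784, 0.543, 0.247]
contact_force: [0.0, -0.1, 0.4]
width: 51.3
```

```bash
python3 st.py; python3 look.py w17;  python3 -c "
from h import *
snap('scene','s17');snap('top','t17')"
```

```text
t 22.15 j [ 0.236 -0.052 -0.793  0.23  -0.14   2.123] p [575.95  89.32 116.  ] tip [628.4  88.9  41.6] depth 27.77 perp 1.18 F [ 0.  -0.1  0.4] F tool [-0.   0.3 -0.4] T tool [ 0.45 -0.15  0.02] toolz [ 0.576 -0.005 -0.817] tooly [ 0.765 -0.35   0.541]
[ 0.236 -0.052 -0.793  0.23  -0.14   2.123] [576.   89.3 116. ] 22.2 [ 0.5  0.5 -1.1] [0.01 0.56 0.02] [[0.289, 0.764, 0.576], [0.937, -0.35, -0.005], [0.198, 0.541, -0.817]]
[255.13003179 183.4190974 ] [252.4479991  193.84280277] tip [628.4  88.9  41.7]
```

View pics/w17.png

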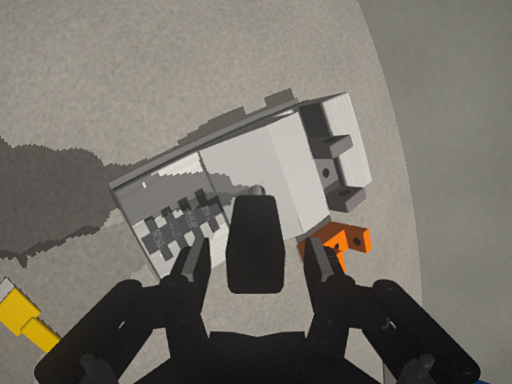

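View pics/s17.png

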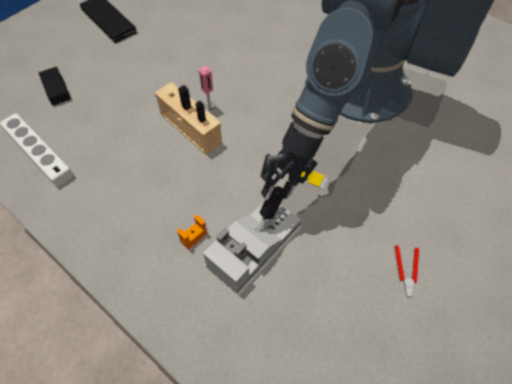

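```bash
python3 - <<'E'
from h import *
f=load('w17'); a=f['frame'][80:240,240:380]; 
a=np.clip(a.astype(float)*1.3,0,255).astype('uint8')
cv2.imwrite('pics/zz5.png',cv2.resize(a,None,fx=3.7,fy=3.7,interpolation=cv2.INTER_CUBIC)[...,::-1])
o=[]
for n in ('top0','t17'):
    f=load(n); a=f['frame'][115:205,200:260];a=np.clip(a.astype(float)*1.3,0,255).astype('uint8')
    o.append(cv2.resize(a,None,fx=6.5,fy=6.5,interpolation=cv2.INTER_CUBIC))
cv2.imwrite('pics/zz6.png',np.hstack(o)[...,::-1])
E
```

```text
(no output)
```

View pics/zz5.png

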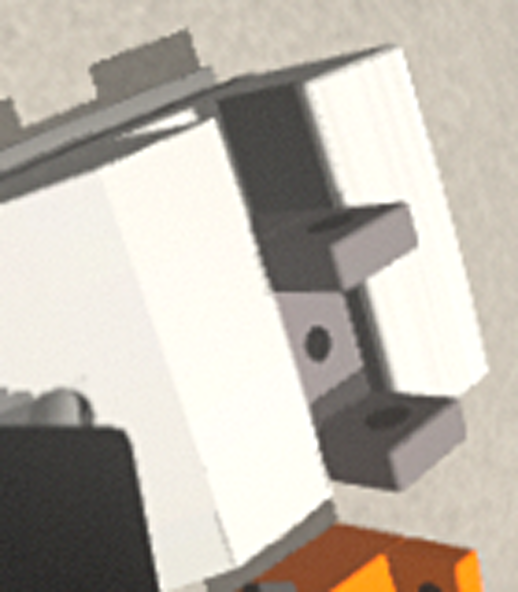

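View pics/zz6.png

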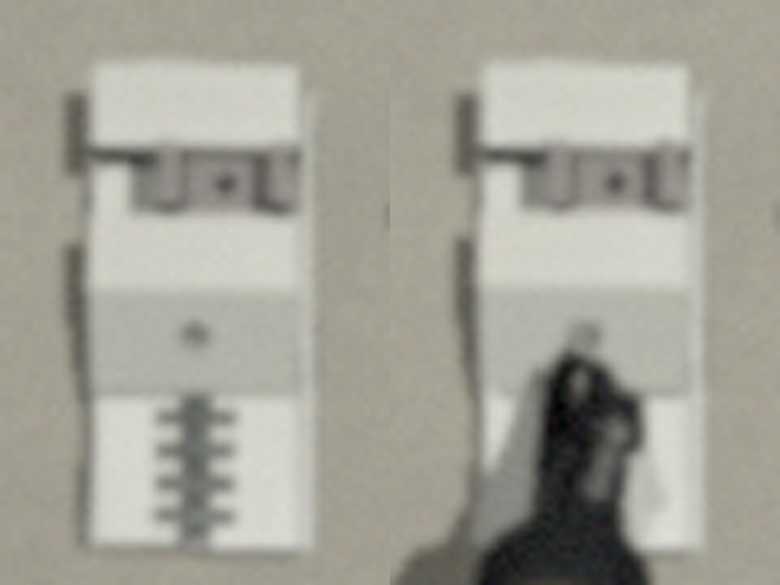

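```bash
cat > edge.py <<'E'
from h import *
import sys
names=sys.argv[1:]
for n in names:
    f=load(n); g=f['frame'].astype(float).mean(2)
    out=[]
    for nm,(c0,c1,r0,r1) in dict(jawtop=(217,226,154,165),slopebot=(216,222,171,181),jawtopR=(236,244,154,165),bed=(217,222,194,204),fixfar=(217,244,119,130)).items():
        p=g[r0:r1,c0:c1].mean(1); d=np.abs(np.diff(p)); d[d<0.25*d.max()]=0; out.append((nm,round(float((d*(np.arange(len(d))+r0+.5)).sum()/d.sum()),2)))
    print(n,out)
E
python3 edge.py top0 t4 t17
```

```text
top0 [('jawtop', 159.05), ('slopebot', 175.88), ('jawtopR', 159.12), ('bed', 198.02), ('fixfar', 124.37)]
t4 [('jawtop', 159.03), ('slopebot', 175.93), ('jawtopR', 159.09), ('bed', 198.04), ('fixfar', 124.37)]
t17 [('jawtop', 158.56), ('slopebot', 175.82), ('jawtopR', 158.56), ('bed', 195.98), ('fixfar', 124.21)]
```

Request:
{"api": "step_arm", "payload": {"moves": [[[0,0.03,0],[0,0,0],0],[[0,0,0],[0,0,0],0],[[0,0,0],[0,0,0],0],[[0,0,0],[0,0,0],0],[[0,0,0],[0,0,0],0]], "squeeze": 90}}

```text
time_s: 22.8
eef_pos: [575.7, 90.0, 116.2]
eef_rot: [0.174, 0.783, 0.543, 0.247]
contact_force: [-9.7, -0.2, 8.4]
width: 26.8
```

```bash
python3 st.py
```

```text
t 22.8 j [ 0.237 -0.053 -0.793  0.23  -0.14   2.124] p [575.68  89.95 116.19] tip [628.1  89.6  41.8] depth 27.45 perp 1.07 F [-9.7 -0.2  8.4] F tool [ -1.3  -2.8 -12.5] T tool [ 1.43 -0.35 -0.02] toolz [ 0.576 -0.004 -0.817] tooly [ 0.765 -0.35   0.541]
```

Request:
{"api": "step_arm", "payload": {"moves": [[[0,0,0],[0.006,0.019,0.004],0],[[0,0,0],[0,0,0],0]]}}

```text
time_s: 23.0
eef_pos: [576.6, 89.6, 116.9]
eef_rot: [0.166, 0.785, 0.545, 0.242]
contact_force: [-6.6, -1.5, 9.7]
width: 26.8
```

```bash
python3 st.py
```

```text
t 23.0 j [ 0.227 -0.045 -0.77   0.261 -0.124  2.118] p [576.63  89.65 116.86] tip [627.7  89.9  41.6] depth 27.44 perp 0.6 F [-6.6 -1.5  9.7] F tool [ -1.4   0.5 -11.7] T tool [ 0.2  -0.52  0.07] toolz [ 0.561  0.003 -0.827] tooly [ 0.776 -0.351  0.525]
```

Request:
{"api": "step_arm", "payload": {"moves": [[[-0.04,0,0.02],[0.006,0.019,0.004],0],[[0,0,0],[0,0,0],0]]}}

```text
time_s: 23.2
eef_pos: [576.6, 89.5, 117.2]
eef_rot: [0.159, 0.787, 0.547, 0.237]
contact_force: [-0.2, -2.3, 5.7]
width: 26.2
```

```bash
python3 st.py
```

```text
t 23.2 j [ 0.218 -0.038 -0.748  0.292 -0.109  2.113] p [576.57  89.52 117.17] tip [626.3  90.4  40.9] depth 27.11 perp -0.95 F [-0.2 -2.3  5.7] F tool [-1.1  3.6 -4.9] T tool [-0.61 -0.37  0.01] toolz [ 0.546  0.01  -0.838] tooly [ 0.786 -0.351  0.509]
```

Request:
{"api": "step_arm", "payload": {"moves": [[[0,0,0],[-0.005,-0.015,-0.003],0],[[0,0,0],[0.034,0,-0.05],0],[[0,0,0],[0.034,0,-0.05],0],[[0,0,0],[0,0,0],0]]}}

```text
time_s: 23.6
eef_pos: [575.4, 89.8, 116.4]
eef_rot: [0.15, 0.817, 0.497, 0.251]
contact_force: [-2.2, -0.9, 4.7]
width: 26.4
```

```bash
python3 st.py
```

```text
t 23.6 j [ 0.226 -0.046 -0.769  0.265 -0.121  2.24 ] p [575.41  89.85 116.35] tip [626.3  90.3  40.9] depth 27.16 perp -0.98 F [-2.2 -0.9  4.7] F tool [-0.4  1.1 -5.1] T tool [-0.02 -0.38 -0.46] toolz [ 0.559  0.005 -0.829] tooly [ 0.737 -0.462  0.494]
```

Request:
{"api": "step_arm", "payload": {"moves": [[[0,0,0],[0.034,0,-0.05],0],[[0,0,0],[0,0,0],0]]}}

```text
time_s: 23.8
eef_pos: [575.4, 89.8, 116.3]
eef_rot: [0.142, 0.832, 0.472, 0.255]
contact_force: [-3.1, -1.1, 5.8]
width: 26.3
```

```bash
python3 st.py
```

```text
t 23.8 j [ 0.226 -0.046 -0.77   0.264 -0.121  2.3  ] p [575.38  89.8  116.33] tip [626.3  90.2  40.9] depth 27.16 perp -1.0 F [-3.1 -1.1  5.8] F tool [-0.6  1.1 -6.5] T tool [-0.04 -0.55 -0.63] toolz [ 0.559  0.005 -0.829] tooly [ 0.712 -0.515  0.477]
```

Request:
{"api": "step_arm", "payload": {"moves": [[[0,0,0],[0.034,0,-0.05],0],[[0,0,0],[0,0,0],0]]}}

```text
time_s: 24.0
eef_pos: [575.3, 89.8, 116.3]
eef_rot: [0.134, 0.846, 0.447, 0.26]
contact_force: [-4.3, -1.8, 6.2]
width: 26.3
```

```bash
python3 st.py
```

```text
t 24.0 j [ 0.226 -0.046 -0.77   0.264 -0.121  2.36 ] p [575.34  89.79 116.29] tip [626.2  90.3  40.9] depth 27.17 perp -1.04 F [-4.3 -1.8  6.2] F tool [-1.5  0.9 -7.5] T tool [-0.06 -0.58 -0.83] toolz [ 0.559  0.005 -0.829] tooly [ 0.686 -0.565  0.459]
```

Request:
{"api": "step_arm", "payload": {"moves": [[[0,0,0],[0.034,0,-0.05],0],[[0,0,0],[0,0,0],0]]}}

```text
time_s: 24.2
eef_pos: [575.3, 89.7, 116.3]
eef_rot: [0.126, 0.859, 0.421, 0.264]
contact_force: [-4.1, -1.6, 6.2]
width: 26.5
```

```bash
python3 st.py
```

```text
t 24.2 j [ 0.226 -0.046 -0.771  0.263 -0.12   2.42 ] p [575.29  89.75 116.26] tip [626.2  90.2  40.8] depth 27.16 perp -1.07 F [-4.1 -1.6  6.2] F tool [-1.2  1.  -7.5] T tool [-0.02 -0.62 -1.05] toolz [ 0.559  0.005 -0.829] tooly [ 0.656 -0.614  0.439]
```

Request:
{"api": "step_arm", "payload": {"moves": [[[0,0,0],[0.034,0,-0.05],0],[[0,0,0],[0,0,0],0]]}}

```text
time_s: 24.4
eef_pos: [575.3, 89.8, 116.2]
eef_rot: [0.118, 0.871, 0.395, 0.268]
contact_force: [-5.4, -0.6, 7.5]
width: 26.6
```

```bash
python3 st.py; python3 look.py w18; python3 -c "
from h import *
snap('top','t18')"; python3 edge.py t17 t18
```

```text
t 24.4 j [ 0.226 -0.046 -0.771  0.263 -0.12   2.48 ] p [575.25  89.83 116.23] tip [626.2  90.4  40.8] depth 27.17 perp -1.09 F [-5.4 -0.6  7.5] F tool [-0.6  0.2 -9.2] T tool [ 0.21 -0.59 -0.93] toolz [ 0.56   0.006 -0.829] tooly [ 0.624 -0.66   0.417]
[ 0.226 -0.047 -0.771  0.263 -0.12   2.479] [575.2  89.9 116.2] 24.45 [-4.6 -0.9  7.6] [-0.74  0.66  0.53] [[0.544, 0.625, 0.56], [0.752, -0.659, 0.006], [0.373, 0.418, -0.829]]
[255.11498427 184.02764098] [255.34284136 194.71577796] tip [626.1  90.4  40.8]
t17 [('jawtop', 158.56), ('slopebot', 175.82), ('jawtopR', 158.56), ('bed', 195.98), ('fixfar', 124.21)]
t18 [('jawtop', 158.55), ('slopebot', 175.54), ('jawtopR', 158.59), ('bed', 197.77), ('fixfar', 124.18)]
```

View pics/w18.png

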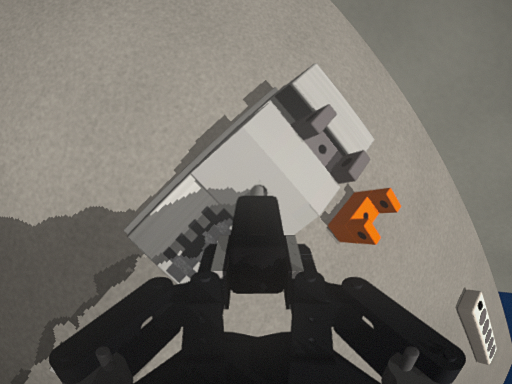

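```bash
python3 - <<'E'
from h import *
L={n:load(n)['frame'].astype(np.float32).mean(2) for n in('top0','t4','t17','t18')}
R_={'desk':(55,75,100,400),'orange':(124,155,260,278),'fix':(118,140,208,252),'fixL':(118,140,208,222),'jawtop':(150,168,208,252),'jawL':(150,166,214,228),'jawR':(150,166,234,252),'rack':(195,235,312,350),'braket':(138,148,222,244)}
for k,(r0,r1,c0,c1) in R_.items():
    a=L['top0'][r0:r1,c0:c1]
    print(k,[tuple(np.round(cv2.phaseCorrelate(a.copy(),L[n][r0:r1,c0:c1].copy(),cv2.createHanningWindow((c1-c0,r1-r0),cv2.CV_32F))[0],2)) for n in('t4','t17','t18')])
E
```

```text
desk [(np.float64(-0.03), np.float64(-0.01)), (np.float64(0.08), np.float64(-0.1)), (np.float64(-0.12), np.float64(0.03))]
orange [(np.float64(0.12), np.float64(0.02)), (np.float64(0.43), np.float64(-0.16)), (np.float64(-0.06), np.float64(-0.1))]
fix [(np.float64(0.49), np.float64(0.01)), (np.float64(0.39), np.float64(0.03)), (np.float64(0.55), np.float64(0.18))]
fixL [(np.float64(0.6), np.float64(-0.12)), (np.float64(0.59), np.float64(0.3)), (np.float64(0.62), np.float64(0.07))]
jawtop [(np.float64(0.65), np.float64(0.04)), (np.float64(0.74), np.float64(0.02)), (np.float64(0.43), np.float64(-0.03))]
jawL [(np.float64(0.44), np.float64(-0.14)), (np.float64(0.59), np.float64(-0.12)), (np.float64(0.51), np.float64(0.13))]
jawR [(np.float64(0.14), np.float64(-0.02)), (np.float64(0.22), np.float64(0.1)), (np.float64(0.39), np.float64(-0.08))]
rack [(np.float64(0.2), np.float64(0.17)), (np.float64(-0.14), np.float64(-0.11)), (np.float64(-0.01), np.float64(-0.15))]
braket [(np.float64(0.01), np.float64(0.2)), (np.float64(-0.07), np.float64(0.07)), (np.float64(-0.11), np.float64(-0.2))]
```

```bash
python3 - <<'E'
from h import *
def e(g,c0,c1,r0,r1):
    p=g[r0:r1,c0:c1].mean(1); d=np.diff(p); i=np.argmax(np.abs(d)); 
    lo,hi=p[:max(1,i-1)].mean(),p[i+3:].mean(); m=(lo+hi)/2
    for k in range(max(0,i-2),i+3):
        if (p[k]-m)*(p[k+1]-m)<=0: return r0+k+(m-p[k])/(p[k+1]-p[k])
for n in('top0','t4','t17','t18'):
    g=load(n)['frame'].astype(float).mean(2)
    print(n,[round(float(e(g,*b)),2) for b in [(150,200,60,72),(280,380,60,72),(216,226,154,165),(234,245,154,165),(217,222,171,181),(216,246,119,130),(265,273,120,132),(265,273,144,156),(225,242,141,152),(225,242,133,141)]])
E
```

```text
<stdin>:4: RuntimeWarning: Mean of empty slice.
  ret = ret.dtype.type(ret / rcount)
Traceback (most recent call last):
IndexError: index 12 is out of bounds for axis 0 with size 12
```

```bash
python3 - <<'E'
from h import *
o=[]
for n in ('w16','w17','w18'):
    f=load(n); a=f['frame'][175:310,200:320]; a=np.clip(a.astype(float)*3.5,0,255).astype('uint8')
    o.append(cv2.resize(a,None,fx=2.2,fy=4.2,interpolation=cv2.INTER_CUBIC))
cv2.imwrite('pics/zz7.png',np.hstack(o)[...,::-1])
E
```

```text
(no output)
```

View pics/zz7.png

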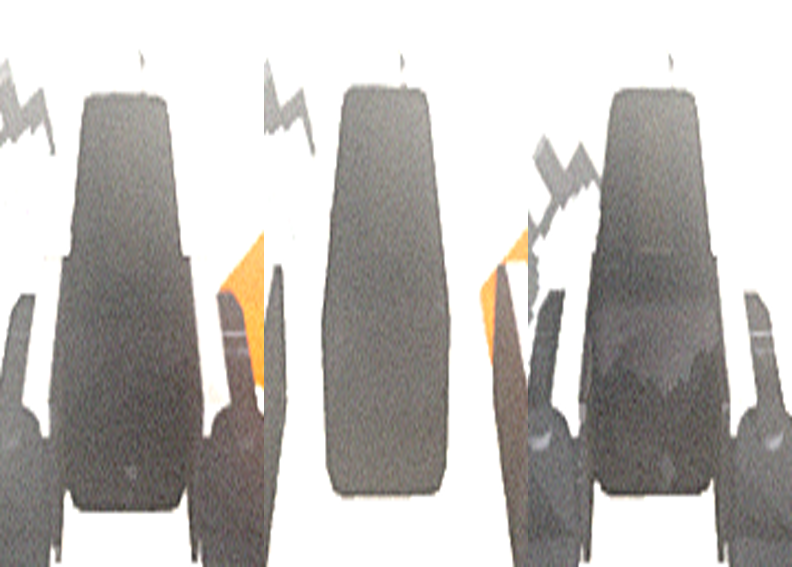

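Request:
{"api": "step_arm", "payload": {"moves": [[[0,0,0],[-0.034,0,0.05],0],[[0,0,0],[0,0,0],0]]}}

```text
time_s: 24.7
eef_pos: [575.2, 89.9, 116.2]
eef_rot: [0.127, 0.858, 0.423, 0.264]
contact_force: [-4.7, -1.6, 5.4]
width: 26.4
```

```bash
python3 st.py
```

```text
t 24.7 j [ 0.226 -0.046 -0.771  0.263 -0.12   2.416] p [575.19  89.87 116.18] tip [626.1  90.4  40.7] depth 27.17 perp -1.22 F [-4.7 -1.6  5.4] F tool [-1.8  0.3 -7.1] T tool [ 0.23 -0.55 -0.9 ] toolz [ 0.559  0.006 -0.829] tooly [ 0.658 -0.611  0.44 ]
```

Request:
{"api": "step_arm", "payload": {"moves": [[[0,0,0],[-0.034,0,0.05],0],[[0,0,0],[0,0,0],0]]}}

```text
time_s: 24.9
eef_pos: [575.3, 89.9, 116.3]
eef_rot: [0.135, 0.845, 0.448, 0.26]
contact_force: [-4.5, -0.8, 7.1]
width: 26.2
```

```bash
python3 st.py
```

```text
t 24.9 j [ 0.226 -0.046 -0.77   0.264 -0.12   2.356] p [575.32  89.89 116.28] tip [626.2  90.4  40.8] depth 27.16 perp -1.07 F [-4.5 -0.8  7.1] F tool [-0.5  0.6 -8.4] T tool [ 0.08 -0.55 -0.89] toolz [ 0.559  0.005 -0.829] tooly [ 0.688 -0.562  0.46 ]
```

Request:
{"api": "step_arm", "payload": {"moves": [[[0,0,0],[-0.034,0,0.05],0],[[0,0,0],[0,0,0],0]]}}

```text
time_s: 25.1
eef_pos: [575.4, 89.9, 116.3]
eef_rot: [0.142, 0.831, 0.474, 0.255]
contact_force: [-2.5, -1.4, 6.0]
width: 26.5
```

```bash
python3 st.py
```

```text
t 25.1 j [ 0.226 -0.046 -0.77   0.265 -0.121  2.295] p [575.38  89.85 116.34] tip [626.3  90.3  40.9] depth 27.15 perp -1.0 F [-2.5 -1.4  6. ] F tool [-0.5  1.8 -6.3] T tool [ 0.   -0.45 -0.59] toolz [ 0.559  0.005 -0.829] tooly [ 0.714 -0.511  0.478]
```

Request:
{"api": "step_arm", "payload": {"moves": [[[0,0,0],[-0.034,0,0.05],0],[[0,0,0],[-0.034,0,0.05],0],[[0,0,0],[0,0,0],0]]}}

```text
time_s: 25.4
eef_pos: [575.5, 89.8, 116.5]
eef_rot: [0.158, 0.801, 0.523, 0.246]
contact_force: [-2.1, -0.1, 4.8]
width: 26.9
```

```bash
python3 st.py
```

```text
t 25.4 j [ 0.227 -0.045 -0.769  0.266 -0.122  2.175] p [575.55  89.85 116.46] tip [626.4  90.2  41. ] depth 27.14 perp -0.82 F [-2.1 -0.1  4.8] F tool [ 0.3  0.9 -5.1] T tool [ 0.   -0.32 -0.16] toolz [ 0.559  0.004 -0.829] tooly [ 0.76  -0.404  0.51 ]
```

Request:
{"api": "step_arm", "payload": {"moves": [[[-0.28,0,0.41],[0,0,0],0],[[-0.28,0,0.41],[0,0,0],0],[[0,0,0],[0,0,0],0]]}}

```text
time_s: 25.7
eef_pos: [569.6, 89.8, 124.4]
eef_rot: [0.157, 0.802, 0.522, 0.246]
contact_force: [1.4, -1.6, 0.7]
width: 26.2
```

```bash
python3 st.py
```

```text
t 25.7 j [ 0.23  -0.068 -0.765  0.293 -0.123  2.18 ] p [569.64  89.77 124.45] tip [620.4  90.2  48.9] depth 17.21 perp -1.14 F [ 1.4 -1.6  0.7] F tool [-0.8  2.1  0.2] T tool [-0.02 -0.43  0.01] toolz [ 0.558  0.004 -0.83 ] tooly [ 0.759 -0.406  0.509]
```

Request:
{"api": "step_arm", "payload": {"moves": [[[-0.56,0,0.82],[0,0,0],0],[[-0.56,0,0.82],[0,0,0],0],[[-1.1,0,1.65],[0,0,0],0],[[-1,0,3],[0,0,0],0],[[0,0,0],[0,0,0],0]]}}

```text
time_s: 26.2
eef_pos: [538.1, 90.3, 191.5]
eef_rot: [0.158, 0.801, 0.522, 0.248]
contact_force: [0.7, 0.6, -1.9]
width: 26.6
```

```bash
python3 st.py; python3 look.py w19; python3 -c "
from h import *
snap('scene','s19')"
```

```text
t 26.2 j [ 0.251 -0.205 -0.695  0.498 -0.134  2.198] p [538.09  90.32 191.48] tip [589.2  90.9 116.2] depth -55.79 perp 11.83 F [ 0.7  0.6 -1.9] F tool [ 0.4 -0.6  2. ] T tool [ 0.61 -0.29  0.01] toolz [ 0.561  0.006 -0.827] tooly [ 0.757 -0.406  0.511]
[ 0.25  -0.203 -0.697  0.495 -0.134  2.198] [538.   90.2 189.6] 26.25 [-0.6 -0.1 -1.5] [0.   0.67 0.01] [[0.333, 0.758, 0.56], [0.914, -0.406, 0.006], [0.232, 0.51, -0.828]]
[253.93571757 183.76067708] [246.19203109 174.09797235] tip [589.   90.7 114.2]
```

View pics/w19.png

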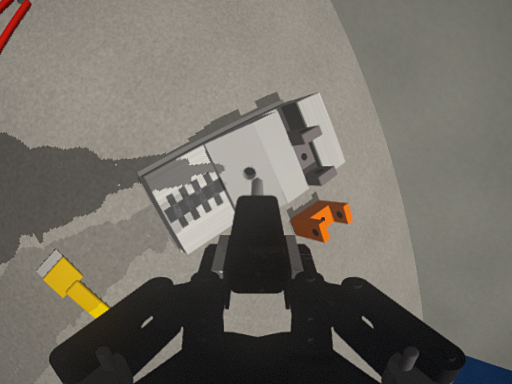

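```bash
python3 - <<'E'
from h import *
f=load('w19'); a=f['frame'][85:205,230:360]; 
a=np.clip(a.astype(float)*1.3,0,255).astype('uint8')
cv2.imwrite('pics/zz8.png',cv2.resize(a,None,fx=5,fy=5,interpolation=cv2.INTER_CUBIC)[...,::-1])
E
```

```text
(no output)
```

View pics/zz8.png

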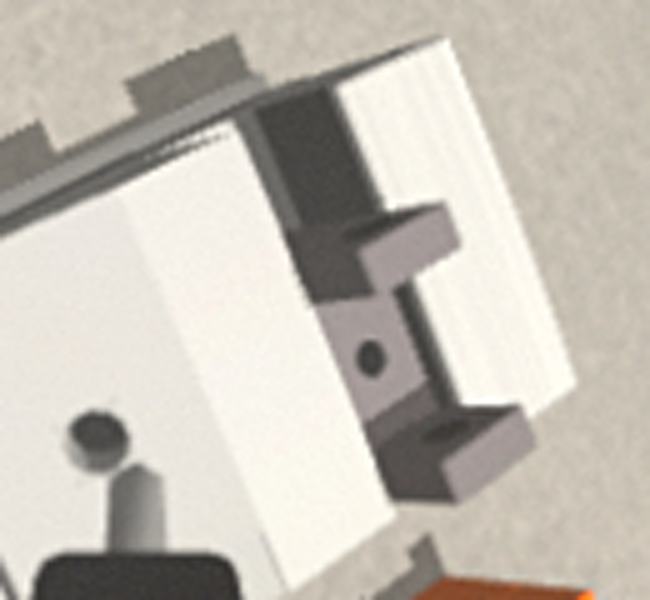

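Request:
{"api": "step_arm", "payload": {"moves": [[[0,0,4],[0,0.12,0],0],[[0,0,4],[0,0.12,0],0],[[0,-1,4],[0,0.12,0],0],[[0,-3,0],[0,0.12,0],0],[[0,-4,0],[0,0.11,0],0]]}}

```text
time_s: 26.8
eef_pos: [541.8, 14.2, 265.9]
eef_rot: [0.031, 0.836, 0.546, 0.051]
contact_force: [1.2, 0.1, -1.9]
width: 26.5
```

Request:
{"api": "step_arm", "payload": {"moves": [[[-1,-4.5,0],[0,0,0.1],0],[[-1,-4.5,0],[0,0,0.1],0],[[-1,-4.5,0],[0,0,0.1],0],[[-1,-4.5,0],[0,0,0.1],0],[[-1,-4.5,0],[0,0,0.05],0]]}}

```text
time_s: 27.3
eef_pos: [490.7, -212.9, 264.2]
eef_rot: [0.019, 0.692, 0.719, 0.058]
contact_force: [1.7, -0.5, -1.9]
width: 26.1
```

```bash
python3 st.py; python3 -c "
from h import *
for i in range(3): snap('top','t20%d'%i)"; python3 edge.py top0 t4 t17 t18 t200 t201 t202
```

```text
t 27.3 j [-0.474  0.212  0.112  1.4    0.1    1.063] p [ 490.73 -212.87  264.23] tip [ 500.5 -207.6  173.9] depth -153.94 perp -27.71 F [ 1.7 -0.5 -1.9] F tool [-0.6  1.5  2. ] T tool [ 0.09 -0.07  0.01] toolz [ 0.108  0.058 -0.993] tooly [0.993 0.034 0.11 ]
top0 [('jawtop', 159.05), ('slopebot', 175.88), ('jawtopR', 159.12), ('bed', 198.02), ('fixfar', 124.37)]
t4 [('jawtop', 159.03), ('slopebot', 175.93), ('jawtopR', 159.09), ('bed', 198.04), ('fixfar', 124.37)]
t17 [('jawtop', 158.56), ('slopebot', 175.82), ('jawtopR', 158.56), ('bed', 195.98), ('fixfar', 124.21)]
t18 [('jawtop', 158.55), ('slopebot', 175.54), ('jawtopR', 158.59), ('bed', 197.77), ('fixfar', 124.18)]
t200 [('jawtop', 158.6), ('slopebot', 175.95), ('jawtopR', 158.59), ('bed', 197.84), ('fixfar', 124.38)]
t201 [('jawtop', 158.54), ('slopebot', 175.92), ('jawtopR', 158.75), ('bed', 197.86), ('fixfar', 124.18)]
t202 [('jawtop', 158.56), ('slopebot', 175.93), ('jawtopR', 158.6), ('bed', 197.85), ('fixfar', 124.38)]
```

```bash
python3 - <<'E'
from h import *
A=np.mean([load(n)['frame'].astype(float).mean(2) for n in('top0','t4')],0)
B=np.mean([load(n)['frame'].astype(float).mean(2) for n in('t200','t201','t202')],0)
np.set_printoptions(linewidth=200,precision=1,suppress=True)
for nm,c0,c1,r0,r1 in [('L',217,227,154,182),('R',234,245,154,182),('front L',217,219,138,152),('fixed near L',217,221,132,150)]:
    print(nm);print(np.arange(r0,r1));print(A[r0:r1,c0:c1].mean(1));print(B[r0:r1,c0:c1].mean(1))
E
```

```text
L
[154 155 156 157 158 159 160 161 162 163 164 165 166 167 168 169 170 171 172 173 174 175 176 177 178 179 180 181]
[161.6 161.5 161.6 161.8 158.6 151.5 143.8 140.3 140.1 140.  140.  139.9 139.8 139.5 140.1 140.  140.  139.6 139.7 139.5 136.  136.  150.1 157.4 152.6 149.5 156.7 162.4]
[168.6 168.7 168.7 167.7 162.9 154.4 148.3 146.6 146.8 146.6 146.6 146.3 146.3 146.3 146.8 146.5 146.7 146.6 146.8 146.3 142.1 142.  156.2 164.3 159.2 156.1 163.8 169.4]
R
[154 155 156 157 158 159 160 161 162 163 164 165 166 167 168 169 170 171 172 173 174 175 176 177 178 179 180 181]
[163.9 164.1 164.3 164.  161.4 153.7 145.4 141.  140.2 140.2 140.1 139.7 139.9 140.  140.  139.7 140.5 140.6 140.3 140.2 138.3 141.3 153.8 160.6 156.8 154.1 159.1 163.4]
[171.1 171.  171.  170.2 165.2 155.7 149.  147.  147.2 147.1 146.8 146.8 146.4 147.  146.8 146.8 147.  147.  147.2 146.3 141.2 139.2 155.7 166.1 163.7 161.3 166.2 170.7]
front L
[138 139 140 141 142 143 144 145 146 147 148 149 150 151]
[ 79.2  81.  124.4 150.8 159.8 160.8 161.2 161.2 161.2 161.  161.  160.2 161.1 161.2]
[ 85.7  85.2 130.2 156.7 166.  167.3 168.4 168.6 169.  168.1 167.9 167.6 167.6 167.2]
fixed near L
[132 133 134 135 136 137 138 139 140 141 142 143 144 145 146 147 148 149]
[161.3 162.2 162.1 162.2 154.5 125.8  80.3  74.3 111.5 136.3 145.3 146.7 146.5 146.5 147.5 151.2 157.  160. ]
[168.5 169.1 169.2 169.2 161.3 132.   85.7  78.  117.1 142.2 151.3 152.9 153.4 153.6 156.4 161.3 165.9 167.6]
```

Request:
{"api": "step_arm", "payload": {"moves": [[[0,0,4],[-0.058,0.108,0],0],[[-0.6,-3,0],[0,0,0],0],[[-0.9,-4,0],[0,0,0],0],[[-0.9,-4,0],[0,0,0],0],[[-1,-3.4,0],[0,0,0],0]]}}

```text
time_s: 27.95
eef_pos: [458.5, -355.9, 293.8]
eef_rot: [0.005, 0.695, 0.719, 0.016]
contact_force: [0.9, -0.0, -1.5]
width: 26.3
```

Request:
{"api": "step_arm", "payload": {"moves": [[[0,0,0],[0,0,0],0],[[0,0,0],[0,0,0],0]]}}

```text
time_s: 28.15
eef_pos: [458.5, -355.0, 293.9]
eef_rot: [0.005, 0.695, 0.718, 0.016]
contact_force: [0.2, 0.5, -1.2]
width: 25.9
```

```bash
python3 st.py; python3 look.py w21
```

```text
t 28.15 j [-0.677  0.389  0.435  1.605  0.03   0.862] p [ 458.55 -354.95  293.85] tip [ 461.1 -353.5  202.9] depth -200.29 perp -43.34 F [ 0.2  0.5 -1.2] F tool [0.5 0.2 1.2] T tool [0.01 0.   0.04] toolz [ 0.028  0.016 -0.999] tooly [0.999 0.032 0.029]
[-0.676  0.389  0.435  1.605  0.03   0.862] [ 458.8 -354.4  294.3] 28.2 [-1.1 -0.1 -1.5] [-0.01 -0.02 -0.04] [[-0.034, 0.999, 0.029], [0.999, 0.033, 0.016], [0.015, 0.029, -0.999]]
[256.25484685 182.1810781 ] [ 357.7950887  -107.52678167] tip [ 461.4 -352.9  203.3]
```

View pics/zw21.png

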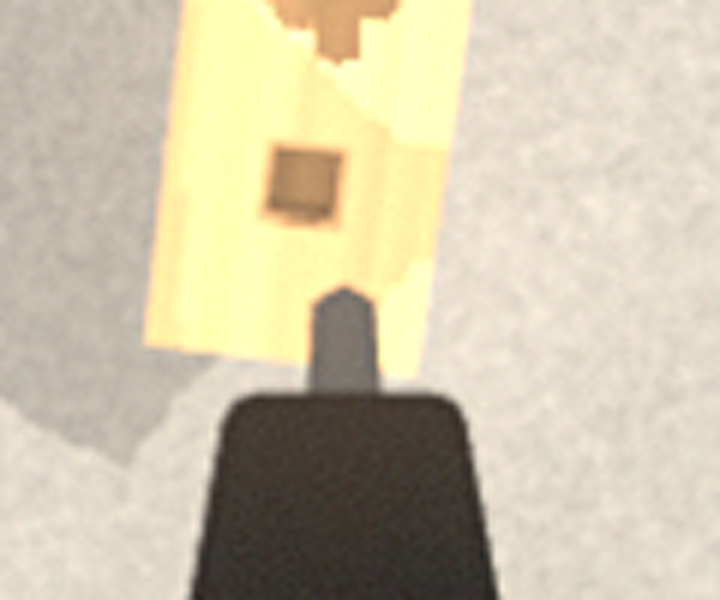

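Request:
{"api": "step_arm", "payload": {"moves": [[[-0.1,-0.3,0],[-0.016,0.028,0],0],[[0,0,-4],[0,0,0],0],[[0,0,-3],[0,0,0],0],[[0,0,-2],[0,0,0],0],[[0,0,0],[0,0,0],0]]}}

```text
time_s: 28.7
eef_pos: [456.8, -356.0, 202.5]
eef_rot: [-0.001, 0.695, 0.719, -0.0]
contact_force: [-0.2, 0.6, -0.9]
width: 26.1
```

```bash
python3 st.py; python3 look.py w22
```

```text
t 28.7 j [-0.662  0.384  0.197  1.386  0.     0.874] p [ 456.78 -355.97  202.46] tip [ 456.6 -355.8  111.5] depth -127.98 perp -99.49 F [-0.2  0.6 -0.9] F tool [ 0.6 -0.2  0.9] T tool [-0.02  0.01 -0.01] toolz [-0.002  0.002 -1.   ] tooly [ 0.999  0.035 -0.002]
[-0.663  0.383  0.201  1.389  0.     0.873] [ 457.3 -356.7  204.5] 28.75 [-0.6  0.1 -1.6] [-0.    0.01  0.  ] [[-0.035, 0.999, -0.0], [0.999, 0.035, 0.0], [0.0, -0.0, -1.0]]
[256.70849309 184.17335509] [ 385.32501519 -143.97550063] tip [ 457.3 -356.7  113.5]
```

View pics/zw22.png

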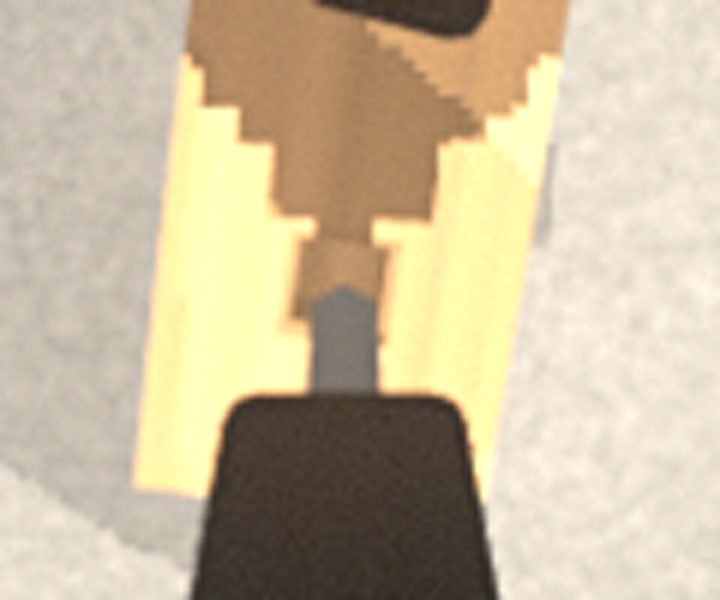

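Request:
{"api": "step_arm", "payload": {"moves": [[[-0.07,-0.05,-1.2],[0,0,0],0],[[0,0,0],[0,0,0],0]]}}

```text
time_s: 28.95
eef_pos: [457.0, -358.4, 193.4]
eef_rot: [0.001, 0.695, 0.719, 0.0]
contact_force: [0.1, -0.2, -1.3]
width: 26.2
```

```bash
python3 st.py; python3 look.py w23
```

```text
t 28.95 j [-0.665  0.383  0.173  1.359  0.     0.872] p [ 457.02 -358.35  193.41] tip [ 457.2 -358.5  102.4] depth -120.24 perp -104.22 F [ 0.1 -0.2 -1.3] F tool [-0.2  0.1  1.3] T tool [ 0.04  0.01 -0.02] toolz [ 0.002 -0.001 -1.   ] tooly [0.999 0.034 0.002]
[-0.665  0.383  0.174  1.36   0.     0.872] [ 457.1 -358.5  193.9] 29.0 [-0.4 -0.8 -0.3] [ 0.02 -0.01 -0.01] [[-0.034, 0.999, 0.002], [0.999, 0.034, -0.001], [-0.001, 0.002, -1.0]]
[256.0929183  182.97676814] [ 386.68378926 -149.39501069] tip [ 457.3 -358.6  102.9]
```

View pics/zw23.png

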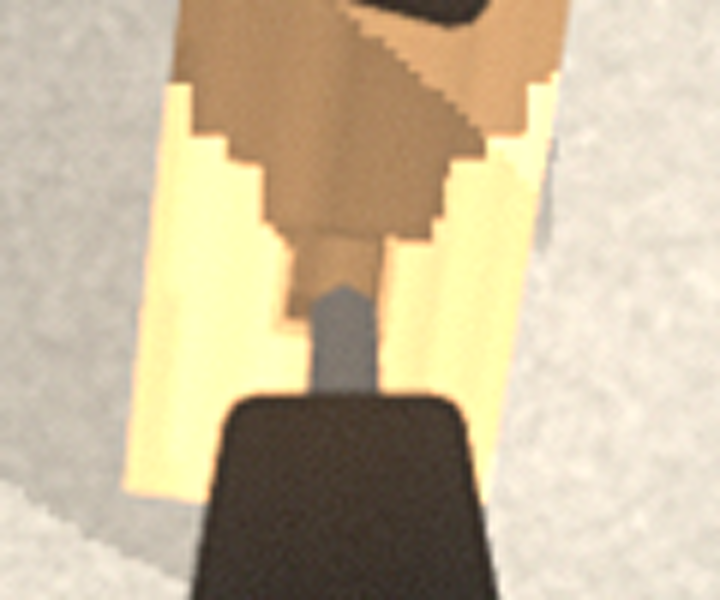

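Request:
{"api": "step_arm", "payload": {"moves": [[[-0.1,0.2,-0.4],[0,0,0],0],[[0,0,0],[0,0,0],0],[[0,0,0],[0,0,0],0]]}}

```text
time_s: 29.3
eef_pos: [455.7, -356.9, 189.3]
eef_rot: [0.001, 0.695, 0.719, 0.0]
contact_force: [-0.3, 0.5, -1.7]
width: 26.9
```

```bash
python3 st.py; python3 look.py w24
```

```text
t 29.3 j [-0.664  0.379  0.157  1.347  0.     0.873] p [ 455.75 -356.9   189.34] tip [ 455.9 -357.    98.3] depth -117.63 perp -107.59 F [-0.3  0.5 -1.7] F tool [ 0.5 -0.3  1.7] T tool [ 0.06  0.04 -0.01] toolz [ 0.002 -0.001 -1.   ] tooly [0.999 0.033 0.002]
[-0.664  0.379  0.157  1.347  0.     0.873] [ 455.7 -357.   189.3] 29.35 [ 0.4  0.9 -1.1] [-0.03  0.03  0.04] [[-0.033, 0.999, 0.002], [0.999, 0.033, -0.001], [-0.001, 0.002, -1.0]]
[255.99394226 182.65860469] [ 388.54549719 -150.31211758] tip [ 455.9 -357.1   98.3]
```

View pics/zw24.png

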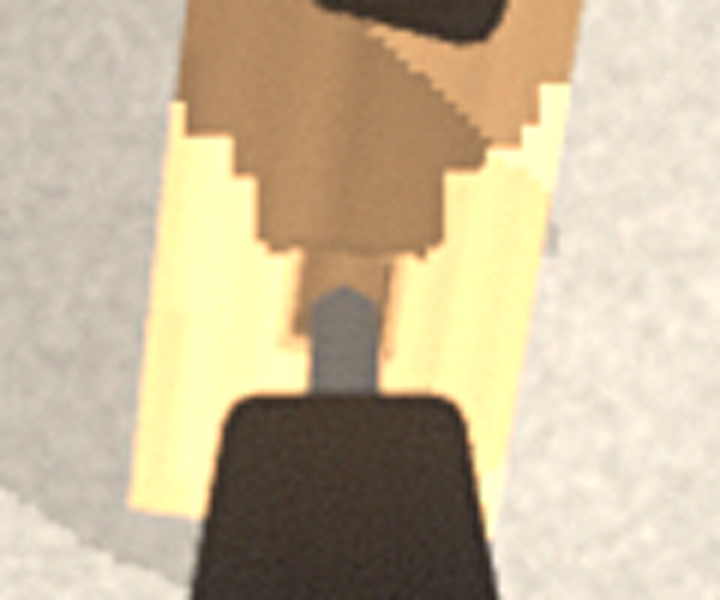

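Request:
{"api": "step_arm", "payload": {"moves": [[[0,0.04,-0.6],[0,0,0],0],[[0,0,-0.6],[0,0,0],0],[[0,0,-0.6],[0,0,0],0],[[0,0,0],[0,0,0],0]]}}

```text
time_s: 29.75
eef_pos: [455.1, -356.2, 169.7]
eef_rot: [-0.0, 0.695, 0.719, -0.0]
contact_force: [-1.0, 0.9, -1.1]
width: 25.9
```

```bash
python3 st.py
```

```text
t 29.75 j [-0.664  0.383  0.113  1.301 -0.     0.873] p [ 455.12 -356.17  169.69] tip [ 455.1 -356.2   78.7] depth -101.99 perp -119.51 F [-1.   0.9 -1.1] F tool [ 0.9 -0.9  1.1] T tool [0.05 0.03 0.04] toolz [-0.  0. -1.] tooly [ 0.999  0.033 -0.   ]
```

In the hole with no force (tip at 79 mm, below the 90 mm top). Lowering further.

Request:
{"api": "step_arm", "payload": {"moves": [[[0,0,-1.2],[0,0,0],0],[[0,0,-1.2],[0,0,0],0],[[0,0,-1.2],[0,0,0],0],[[0,0,0],[0,0,0],0]]}}

```text
time_s: 30.15
eef_pos: [454.7, -355.8, 132.7]
eef_rot: [-0.001, 0.695, 0.719, -0.0]
contact_force: [-0.6, 0.6, -1.1]
width: 26.1
```

```bash
python3 st.py
```

```text
t 30.15 j [-0.664  0.394  0.036  1.214 -0.     0.873] p [ 454.66 -355.81  132.67] tip [ 454.6 -355.7   41.7] depth -71.97 perp -141.2 F [-0.6  0.6 -1.1] F tool [ 0.6 -0.6  1.1] T tool [ 0.03  0.01 -0.01] toolz [-0.001  0.001 -1.   ] tooly [ 0.999  0.033 -0.001]
```

Request:
{"api": "step_arm", "payload": {"moves": [[[0.05,0,-1],[0,0,0],0],[[0,0,-0.7],[0,0,0],0],[[0,0,0],[0,0,0],0],[[0,0,0],[0,0,0],0]]}}

```text
time_s: 30.55
eef_pos: [456.1, -356.6, 117.9]
eef_rot: [0.001, 0.695, 0.719, 0.0]
contact_force: [-0.5, 0.4, -1.2]
width: 26.4
```

```bash
python3 st.py; python3 look.py w25
```

```text
t 30.55 j [-0.663  0.401  0.008  1.176 -0.     0.874] p [ 456.12 -356.55  117.94] tip [ 456.2 -356.6   26.9] depth -58.94 perp -148.28 F [-0.5  0.4 -1.2] F tool [ 0.4 -0.5  1.2] T tool [-0.05  0.04  0.04] toolz [ 0.001 -0.001 -1.   ] tooly [0.999 0.033 0.001]
[-0.663  0.401  0.008  1.176 -0.     0.874] [ 456.2 -356.6  118.2] 30.6 [ 0.1  0.3 -1.3] [0.04 0.01 0.  ] [[-0.033, 0.999, 0.002], [0.999, 0.033, -0.001], [-0.001, 0.002, -1.0]]
[256.15962624 182.80238947] [ 408.61661808 -181.78701083] tip [ 456.4 -356.7   27.2]
```

View pics/w25.png

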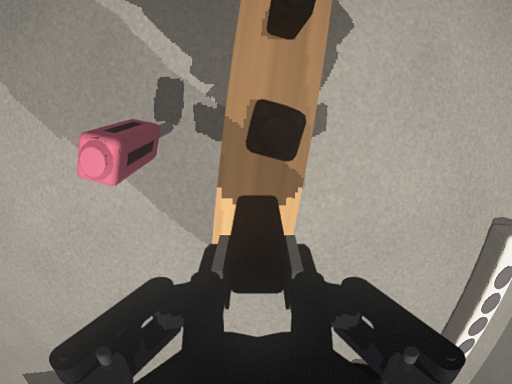

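Request:
{"api": "step_arm", "payload": {"moves": [[[0,0,-0.3],[0,0,0],0],[[0,0,-0.15],[0,0,0],0],[[0,0,0],[0,0,0],0],[[0,0,0],[0,0,0],0]]}}

```text
time_s: 31.0
eef_pos: [456.1, -356.5, 113.4]
eef_rot: [0.001, 0.695, 0.719, 0.0]
contact_force: [-0.1, 0.1, -1.2]
width: 26.2
```

Request:
{"api": "step_arm", "payload": {"moves": [[[0,0,-0.12],[0,0,0],0],[[0,0,0],[0,0,0],0]]}}

```text
time_s: 31.2
eef_pos: [456.1, -356.5, 112.1]
eef_rot: [0.001, 0.695, 0.719, 0.0]
contact_force: [-0.3, -0.5, -1.9]
width: 26.1
```

Request:
{"api": "step_arm", "payload": {"moves": [[[0,0,-0.12],[0,0,0],0],[[0,0,0],[0,0,0],0]]}}

```text
time_s: 31.4
eef_pos: [456.3, -356.7, 111.3]
eef_rot: [0.001, 0.695, 0.719, 0.0]
contact_force: [-0.1, 0.3, 4.4]
width: 26.4
```

Request:
{"api": "step_arm", "payload": {"moves": [[[0,0,-0.12],[0,0,0],0],[[0,0,0],[0,0,0],0]]}}

```text
time_s: 31.6
eef_pos: [456.4, -356.9, 111.2]
eef_rot: [0.002, 0.695, 0.719, 0.0]
contact_force: [-5.8, 2.4, 19.3]
width: 26.0
```

Handle rests on the board at the same 111 mm as at pickup. Releasing.

Request:
{"api": "step_arm", "payload": {"moves": [[[0,0,0.12],[0,0,0],0],[[0,0,0],[0,0,0],1],[[0,0,0],[0,0,0],1],[[0,0,0],[0,0,0],1],[[0,0,0],[0,0,0],1]]}}

```text
time_s: 32.1
eef_pos: [456.1, -356.5, 110.9]
eef_rot: [0.001, 0.695, 0.719, 0.0]
contact_force: [-0.2, -0.2, 0.7]
width: 82.3
```

Request:
{"api": "step_arm", "payload": {"moves": [[[0,0,0],[0,0,0],1],[[0,0,1],[0,0,0],1],[[0,0,3],[0,0,0],1],[[0,0,4],[0,0,0],1],[[0,0,4],[0,0,0],1]]}}

```text
time_s: 32.6
eef_pos: [455.7, -356.3, 233.1]
eef_rot: [0.001, 0.695, 0.719, 0.0]
contact_force: [0.8, -0.8, 0.8]
width: 85.3
```

```bash
python3 st.py; python3 look.py w26; python3 -c "
from h import *
snap('scene','s26'); f=snap('top','t26')
a=cv2.resize(load('s26')['frame'][60:300,140:320],None,fx=3,fy=2.5,interpolation=cv2.INTER_CUBIC); cv2.imwrite('pics/zs26.png',a[...,::-1])"; python3 edge.py t26
```

```text
t 32.6 j [-0.663  0.379  0.266  1.457 -0.     0.874] p [ 455.74 -356.27  233.07] tip [ 455.9 -356.4  142.1] depth -153.48 perp -82.55 F [ 0.8 -0.8  0.8] F tool [-0.8  0.8 -0.8] T tool [ 0.   -0.05 -0.01] toolz [ 0.001 -0.001 -1.   ] tooly [0.999 0.033 0.001]
[-0.663  0.375  0.278  1.464 -0.     0.874] [ 457.2 -357.4  239.8] 32.65 [-1.6  0.9  5.6] [ 0.04  0.07 -0.03] [[-0.033, 0.999, 0.007], [0.999, 0.033, -0.006], [-0.006, 0.007, -1.0]]
[258.18956259 186.60577454] [ 378.03154998 -132.99089579] tip [ 457.9 -358.   148.8]
t26 [('jawtop', 158.57), ('slopebot', 175.94), ('jawtopR', 158.75), ('bed', 197.84), ('fixfar', 124.39)]
```

View pics/w26.png

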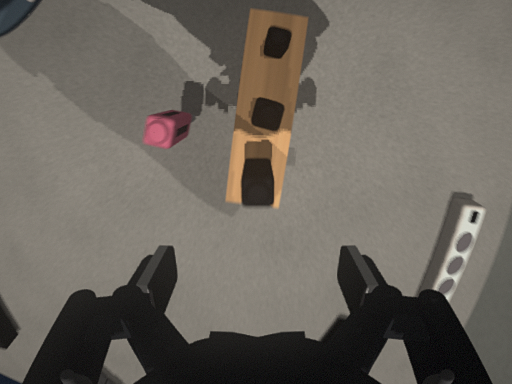

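View pics/zs26.png

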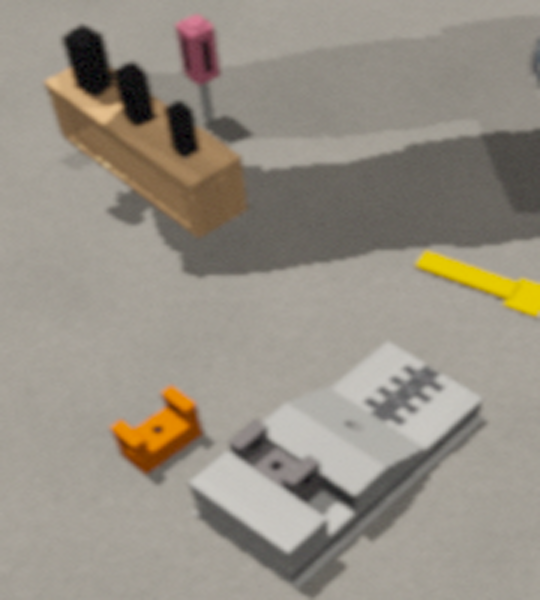

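```bash
python3 -c "
from station import bot
print(bot.hand_in()); s=bot.get_state(); print(s['time_s'],s['contact_force'])"
```

```text
the job is handed in; nothing more can be done
None
the job is handed in; nothing more can be done
```

I tightened the vise screw clockwise to its stop with the largest hex key, then put the key back in its own rack hole. The job went in at about 32.7 s of the 72 s allowed, with the gripper clear of everything. I believe the bracket is clamped, but I did not test that by pushing on it.

**Turning:** The key was in the socket on the first try without a clear 12 mm drop. I judged it seated from the play and resistance when I turned it back, and from the firm stop when I pushed. I regripped once, because the grip was slightly tilted and the side load was building up.

**Checks that passed:**
- **Stop:** after the regrip the torque rose to about 1.05 N m, against 0.35 N m when squeezing. It fell back along the same path when I eased off, as at a dead stop.
- **Jaw:** in the top camera its upper edge moved about 0.5 pixel, or 1.5 mm. That is about 3.7 rad of screw, inside the 3.6 to 4.7 rad expected. It did not move further during the last tightening.
- **Key:** the handle rests on the board at the same height as at pickup. The other two keys and the pink and orange look-alikes appear unmoved in the last pictures.

**Checks that disagreed or were weak:**
- The slope's lower edge showed no clear shift in the top view.
- My depth estimate read about 27 mm at the firm stop, where a fully seated key should read 30 mm.
- The torque peaked at 0.88 and 0.5 N m and then fell back before the regrip. I put that down to the tilt.
- Total tool rotation suggests roughly 4.5 rad, while the jaw shift suggests 3.7 rad. The jaw figure is good to only about 0.25 rad or worse.

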